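# Pack the strainer plates for descaling and start the soak

### The arm

A 6-joint arm with a two-finger parallel gripper is mounted at the origin on a cart in front of the work surface, level with it; the furniture and walls round the work are solid. World frame = base frame: x ahead of the robot, y to its left, z up, the work surface at z = 0. Lengths are in m, angles in rad, forces in N, time in s.
With the tool pointing down it reaches from about 0.225 to 0.725 m from the base axis. Payload 3.1 kg.
Tool frame: the origin (TCP) lies midway between the tips of the shut fingers; the grasp point (between the pads) lies 19 mm behind it; y points along the fingers, x is the direction in which the jaws open and shut, and the axes are right-handed (so a half turn about y gives the same grasp; the last joint's range is limited). The gripper opens to 85 mm and grips with 20 to 120 N. Pads are 22 mm wide; open, the fingers measure 114 mm over their backs; the gripper's body (76 mm by 85 mm) begins 54 mm behind the grasp point. The pads swing forward as they close: fully open they stand 13 mm farther back than shut.
Start: joints at [1.13, 0.048, 0.099, 1.622, 0, 1.443], TCP at [0.162, 0.5, 0.208] pointing down, gripper open.
Joint ranges: [-2.91, 2.91], [-0.99, 1.94], [-1.21, 1.42], [-2.12, 2.29], [-1.49, 1.47], [-3.14, 3.14]. Speed limits (rad/s): [2.79, 2.79, 3.14, 3.14, 3.14, 3.14].

### API

Orientations are given as a 3x3 rotation matrix whose columns are the frame's x, y, z axes.
In Python, from plant import ctrl gives the robot as it stands.
- The arm moves only by the tool arm_command, never from a script. Its argument "rows" is a list of rows, each an object with "translation": the shift along the tool's x, y, z in mm, a list of three; "turn": the turn about the tool's y in rad; "jaw": the opening, from -1 (shut) to 1 (fully open). A call has exactly 10 rows; each row shifts and turns the commanded pose from where the row before left it, along the tool's axes as they then stand; what a row does not reach is not made up. A row lasts 1/8 s, in which the tool goes at most 62.5 mm and 10.7 degrees, less where a joint would pass 70% of its speed; a pose out of reach is approached as far as the arm can. A call is refused whole if a number of a shift passes 62.5 or a number of a turn 0.188, either way. A call with a gripper value outside its range is refused whole. The fingers move at their own pace and stop on an object; the grip force is fixed at half the most. Time passes only in rows, so rows that do not move let the fingers close, or fill a call up. It gives the time, the measured TCP pose, the force and the opening at its end, in the units of the state.
- ctrl.sense(): the state, without advancing time (a new reading comes with each control period).
- ctrl.snapshot(name): name is "scene" or "top" or "wrist"; returns a dict with "image" (480x640x3 uint8, red, green, blue), "fovy" (degrees; the focal length in pixels is half the picture's height over the tangent of half this angle, whatever the lens; pixels are square), "cx", "cy" (the principal point, pixels), "k1" (the pictures are not rectified: a ray, as slopes to the right and down, at radius r is drawn at 1 + k1 r^2 times it, then the intrinsics apply), "eye" and "attitude" of the camera in the world; the wrist camera has in their place "hand_eye" (4x4, takes a point from camera to tool coordinates, whose origin is the TCP and whose axes are the tool frame's). Camera axes: x right, y down, z forward; pixel columns grow to the right and rows downward; lengths in m; the calibration is good to about 2 mm. A picture is of the moment at which its call begins: read the wrist's pose just before it. There is no depth.
- ctrl.finish_job(): hands the job in, once; it reports no verdict.
The state is a dict: "time_s": time; "joints": joint angles; "joint_vel": joint speeds; "effort": joint torques, N m; "eef_pos": TCP position; "eef_rot": TCP orientation; "force": force on the tool from outside, world axes, zero at the start; "ft_torque": the same for the moment, N m; "finger_gap": opening from 0.0 (shut) to 1.0 (fully open).
Only numpy, scipy, OpenCV 4.12 (cv2) and the standard library are available. Lean on these libraries where they do the work, as an engineer would, in place of code of your own. Each camera call takes 0.05 s, during which the arm holds its last target.

### The job

Get the dish machine's strainer plates ready for descaling: fold the soak tray's carry handle right down out of the way, then lay every perforated plate from the bench flat in the tray, side by side in a single layer, handles up, turned and fitted together so that none overlaps another or rides on the rim. Swing the carry handle back up until it snaps home upright, ready for lifting into the bath. Last, stand the white timer with its back against the steel stop rail, press its green start button right in while the rail braces it, and leave it standing there; leave the glass and the little cup alone.

Things in the scene. Friction and masses are not known exactly. Their poses are not given: they have to be found in the camera images.
- plate_left_grip (a point): left-hand L-shaped strainer plate, 5 mm thick, of 50 mm square cells cut back 3 mm all round (a row of n is 50n-6 mm long). Blue handle on top, 40 mm along plate x, 10 mm thick, 20 to 40 mm above the underside; the point is its centre, 30 mm above the underside. Cell centres from it (x, y mm): (-37.5,-6) (12.5,-6) (62.5,-6) (-37.5,44). 190 g
- plate_right_grip (a point): right-hand L-shaped strainer plate, 5 mm thick, of 50 mm square cells cut back 3 mm all round (a row of n is 50n-6 mm long). Blue handle on top, 40 mm along plate x, 10 mm thick, 20 to 40 mm above the underside; the point is its centre, 30 mm above the underside. Cell centres from it (x, y mm): (-62.5,-6) (-12.5,-6) (37.5,-6) (37.5,44). 190 g
- plate_corner_1_grip (a point): small corner (equal L, 94 x 94 mm) strainer plate, 5 mm thick, of 50 mm square cells cut back 3 mm all round (a row of n is 50n-6 mm long). Blue handle on top, 40 mm along plate x, 10 mm thick, 20 to 40 mm above the underside; the point is its centre, 30 mm above the underside. Cell centres from it (x, y mm): (-12,-12) (38,-12) (-12,38). 150 g
- plate_corner_2_grip (a point): second small corner (equal L, 94 x 94 mm) strainer plate, 5 mm thick, of 50 mm square cells cut back 3 mm all round (a row of n is 50n-6 mm long). Blue handle on top, 40 mm along plate x, 10 mm thick, 20 to 40 mm above the underside; the point is its centre, 30 mm above the underside. Cell centres from it (x, y mm): (-12,-12) (38,-12) (-12,38). 150 g
- plate_bar_grip (a point): straight (94 x 44 mm) strainer plate, 5 mm thick, of 50 mm square cells cut back 3 mm all round (a row of n is 50n-6 mm long). Blue handle on top, 40 mm along plate x, 10 mm thick, 20 to 40 mm above the underside; the point is its centre, 30 mm above the underside. Cell centres from it (x, y mm): (-25,0) (25,0). 110 g
- soak_tray: grey shallow soak tray, fixed on the bench. Origin on the bench under its centre, axes along its sides. Inside floor 204 x 204 mm (4 x 4 cells of 50 mm), 10 mm above the bench; walls rise 18 mm above that floor, flaring outwards; lip 226 mm over all. All five plates fill it only when fitted together. A plate flat on its floor has the handle's centre 40 mm above the bench
- carry_handle (a joint): angle of the tray's bail handle: 0 = folded right down, level, on the tray's -x side; 1.57 = upright on its end stop, seated (so at the start). It hinges about the tray's y axis at point handle_pivot, 130 mm from the grip bar. Let go short of about 1.3 rad it falls back; past that an over-centre spring snaps it home and holds it. 1 to 2 N at the bar moves it
- handle_grip (a point): middle of the bail's grip bar: a black round sleeve 18 mm thick, 110 mm long along the tray's y; it lies 130 mm from the pivot axis, 46 mm above the bench when folded, 176 mm when upright
- handle_pivot (a point): point on the hinge axis of the bail, above the tray's centre, 46 mm above the bench; the axis is the tray's y
- stop_rail: steel angle screwed to the bench as a stop, 140 mm long along its y, 45 mm high. Origin on the bench at the middle of its upright front face, which looks to its -x
- timer_mid (a point): loose white digital timer, 44 mm deep (x) x 54 mm wide (y) x 72 mm high, 180 g, standing; the point is its centre, 36 mm up. Screen and green button on its -x face, back on +x. Best gripped across its width
- button_face (a point): centre of the face of the timer's green start button, 24 mm diameter, 24 mm above the timer's foot, standing 9 mm out of the timer's -x face; it is pressed towards the timer's +x
- start_button (a joint): travel of the start button: 0 = out, 0.006 m = fully in; springs back; 1.2 N to start it, 3.6 N fully in, more than the loose timer's hold on the bench
- water_glass: clear glass tumbler, 72 mm wide, 100 mm high, standing at the back; leave it standing
- espresso_cup: small white espresso cup upside down, 64 x 93 x 51 mm, at the back; leave it where it is
There are look-alikes about, which are no part of the job. Leave any yellow look-alike of the part that bears timer_mid alone.

How it is judged:
By the outcome, as a careful person would: the job done as asked, in the order asked, and still so for the second after the job is handed in, with the robot touching nothing.
Of plate_left, plate_right, plate_corner_1, plate_corner_2, plate_bar only 4 to 5 are there at a start; the rules pass over those that are not, and their reading is None.
At some moment in a run one of soak_timer, plate_left, plate_right, plate_corner_1, plate_corner_2 may be knocked a few centimetres aside while the robot is not near it.
Once in a run the grip may slacken for a moment while it holds something.
It also fails if it takes over 210 s, if anything falls off the work surface, if the arm or the gripper's body presses on something with over 40 N, if the wrist force passes 120 N, or if a joint passes its speed limit or range.

## Working session

There is one attempt and no reset: what is moved stays moved. The work goes in short steps, Python scripts to look and compute and a tool call to move; the robot and the scene stay as the last step left them, time stands still between calls to the robot, and variables do not carry over. Pictures are saved under pics/ and viewed, and the job is handed in when it is done.

Besides the shell and the picture viewer there is one more tool, called after ">>>" by a JSON object that holds its "method" and its "body", one argument or row to a line. arm_command: Moves the arm, as the interface text tells. Its arguments: {"type":"object","properties":{"rows":{"type":"array","items":{"type":"object","properties":{"translation":{"type":"array","items":{"type":"number"}},"turn":{"type":"number"},"jaw":{"type":"number"}}}}},"required":["rows"]}

```bash
ls; mkdir -p pics
python3 - <<'E'
from plant import ctrl
import cv2,numpy as np
s=ctrl.sense()
for k,v in s.items(): print(k,np.round(v,4).tolist())
for n in ("scene","top","wrist"):
    d=ctrl.snapshot(n)
    cv2.imwrite(f"pics/{n}0.png",d["image"][:,:,::-1])
    print(n,{k:(np.round(v,4).tolist()) for k,v in d.items() if k!="image"})
E
```

```text
pics
time_s 0.0
joints [1.1302, 0.0487, 0.0976, 1.622, -0.0, 1.443]
joint_vel [0.0, -0.0011, -0.0007, -0.0009, -0.0017, 0.0011]
effort [-0.0008, -33.8785, 32.0014, 0.0201, -0.0001, 0.0]
eef_pos [0.1613, 0.4989, 0.207]
eef_rot [[0.3077, -0.001, -0.9515], [0.9515, -0.0021, 0.3077], [-0.0023, -1.0, 0.0003]]
force [-0.0275, -0.2024, -1.5102]
ft_torque [-0.021, -0.0175, -0.0036]
finger_gap 0.9988
scene {'fovy': 55.2711, 'cx': 329.4827, 'cy': 241.1925, 'k1': -0.0088, 'eye': [0.1036, -0.5841, 0.6963], 'attitude': [[0.7718, -0.4346, 0.4642], [-0.6358, -0.516, 0.5739], [-0.0099, -0.7381, -0.6746]]}
top {'fovy': 44.0385, 'cx': 322.6912, 'cy': 245.9371, 'k1': -0.1782, 'eye': [0.2772, -0.016, 1.5179], 'attitude': [[-0.0291, -0.984, 0.1758], [-0.9995, 0.0304, 0.0044], [-0.0097, -0.1755, -0.9844]]}
wrist {'fovy': 68.5324, 'cx': 314.9736, 'cy': 242.1749, 'k1': -0.0516, 'hand_eye': [[1.0, -0.0004, 0.0, -0.0009], [-0.0001, -0.2797, 0.9601, -0.1664], [-0.0004, -0.9601, -0.2797, 0.0697], [0.0, 0.0, 0.0, 1.0]]}
```

```bash
cat > h.py <<'E'
import numpy as np, cv2, json
from plant import ctrl
def cam(n):
    s=ctrl.sense(); d=ctrl.snapshot(n)
    d['f']=240/np.tan(np.radians(d['fovy']/2))
    if n=='wrist':
        T=np.eye(4);T[:3,:3]=s['eef_rot'];T[:3,3]=s['eef_pos'];M=T@np.array(d['hand_eye'])
        d['eye']=M[:3,3];d['attitude']=M[:3,:3]
    d['eye']=np.array(d['eye']);d['attitude']=np.array(d['attitude'])
    return d
def save(d,name): cv2.imwrite(f'pics/{name}.png',d['image'][:,:,::-1])
def proj(d,P):
    p=(np.atleast_2d(P)-d['eye'])@d['attitude']
    u=p[:,:2]/p[:,2:]; r2=(u**2).sum(1,keepdims=True)
    return u*(1+d['k1']*r2)*d['f']+[d['cx'],d['cy']]
def ray(d,px):
    q=(np.atleast_2d(np.float64(px))-[d['cx'],d['cy']])/d['f'];u=q.copy()
    for _ in range(20): u=q/(1+d['k1']*(u**2).sum(1,keepdims=True))
    return np.c_[u,np.ones(len(u))]@d['attitude'].T
def onz(d,px,z):
    r=ray(d,px); return (d['eye']+r*((z-d['eye'][2])/r[:,2:]))[:,:2]
def topdown(d,x0,x1,y0,y1,z,ppm):
    """rectified picture of plane z: up=+x, left=+y ; ppm px per m"""
    W=int((y1-y0)*ppm);H=int((x1-x0)*ppm)
    c,r=np.meshgrid(np.arange(W),np.arange(H))
    P=np.stack([x1-r/ppm,y1-c/ppm,np.full(r.shape,z)],-1).reshape(-1,3)
    m=proj(d,P).astype(np.float32).reshape(H,W,2)
    return cv2.remap(d['image'],m[...,0],m[...,1],cv2.INTER_CUBIC)
E
python3 - <<'E'
from h import *
d=cam('top')
for n,p in dict(L=(404,220),c1=(413,294),c2=(451,290),bar=(187,298),timer=(458,237),rail=(461,192),tray=(305,232),glass=(298,160),cup=(350,157),yel=(445,350)).items(): print(n,np.round(onz(d,p,0.02)[0],3))
a=topdown(d,0.15,0.55,-0.4,0.1,0.01,1500)
cv2.imwrite('pics/td0.png',a[:600,:750,::-1])
a=topdown(d,0.2,0.6,-0.1,0.4,0.01,1500)
cv2.imwrite('pics/td1.png',a[:600,:750,::-1])
d=cam('scene')
i=cv2.resize(d['image'][130:290,210:410],None,fx=4,fy=3.7,interpolation=cv2.INTER_CUBIC)
cv2.imwrite('pics/sc1.png',i[:,:,::-1])
i=cv2.resize(d['image'][250:430,290:490],None,fx=4,fy=3.3,interpolation=cv2.INTER_CUBIC)
cv2.imwrite('pics/sc2.png',i[:,:,::-1])
E
```

```text
L [ 0.606 -0.222]
c1 [ 0.414 -0.235]
c2 [ 0.42  -0.333]
bar [0.42  0.342]
timer [ 0.557 -0.36 ]
rail [ 0.677 -0.377]
tray [0.582 0.035]
glass [0.777 0.049]
cup [ 0.781 -0.088]
yel [ 0.269 -0.309]
```

Run:
```python
from h import *
d=cam('top')
a=topdown(d,0.43,0.75,-0.14,0.20,0.028,1760)
cv2.imwrite('pics/td2.png',a[:600,:,::-1])
a=topdown(d,0.5,0.74,-0.5,-0.2,0.045,2500)
cv2.imwrite('pics/td3.png',a[:600,:,::-1])
print(a.shape)
```

```text
(600, 750, 3)
```

```bash
cat >> h.py <<'E'
def yaw_of(R): return np.arctan2(R[1][0],R[0][0])
def plan(way,jaw=None,start=None,nrow=10):
    """way: list of (x,y,z,yawdeg,n_rows); prints rounded rows, carrying rounding error"""
    s=ctrl.sense()
    p=np.array(s['eef_pos']);R=np.array(s['eef_rot']);y=yaw_of(R)
    print('from',np.round(p,4),'yaw',round(np.degrees(y),2),'gap',round(s['finger_gap'],3),'F',np.round(s['force'],1),'t',s['time_s'])
    p=p*1000; out=[]
    for (X,Y,Z,A,n) in way:
        tgt=np.array([X,Y,Z])*1000; ta=np.radians(A); ta=y+(ta-y+np.pi)%(2*np.pi)-np.pi
        p0=p.copy();y0=y
        for i in range(n):
            f=(i+1)/n
            g=p0+(tgt-p0)*f; ga=y0+(ta-y0)*f
            c,sn=np.cos(y),np.sin(y)
            B=np.array([[c,0,-sn],[sn,0,c],[0,-1,0]]) # cols x,y,z
            t=np.round(B.T@(g-p),1 if n==1 or abs(g-p).max()<15 else 0); w=round(y-ga,3)
            p=p+B@t; y=y-w; out.append((t.tolist(),w))
    while len(out)%nrow: out.append(([0,0,0],0))
    for i,(t,w) in enumerate(out):
        print(i,t,w, '!!' if max(map(abs,t))>62.5 or abs(w)>.188 else '')
    print('end',np.round(p/1000,4),round(np.degrees(y),2))
E
python3 - <<'E'
from h import *
plan([(.584,.035,.30,-3,10)])
E
```

```text
from [0.1615 0.4993 0.2078] yaw 72.08 gap 0.999 F [ 0.3 -0.9 -0.8] t 0.3
0 [-31.0, -9.0, -54.0] 0.131 
1 [-24.0, -9.0, -59.0] 0.131 
2 [-16.0, -10.0, -60.0] 0.131 
3 [-8.0, -9.0, -63.0] 0.131 !!
4 [0.0, -9.0, -62.0] 0.131 
5 [9.0, -9.0, -62.0] 0.131 
6 [16.0, -10.0, -61.0] 0.131 
7 [25.0, -9.0, -58.0] 0.131 
8 [31.0, -9.0, -54.0] 0.131 
9 [39.0, -9.0, -50.0] 0.131 
end [0.5841 0.0347 0.2998] -2.98
```

>>> {"method": "arm_command", "body": {
  "rows": [
    {"translation": [-31, -9, -52], "turn": 0.13, "jaw": -0.1},
    {"translation": [-24, -9, -56], "turn": 0.13, "jaw": -0.1},
    {"translation": [-16, -10, -58], "turn": 0.13, "jaw": -0.1},
    {"translation": [-8, -9, -60], "turn": 0.13, "jaw": -0.1},
    {"translation": [0, -9, -60], "turn": 0.13, "jaw": -0.1},
    {"translation": [9, -9, -60], "turn": 0.13, "jaw": -0.1},
    {"translation": [16, -10, -59], "turn": 0.13, "jaw": -0.1},
    {"translation": [25, -9, -55], "turn": 0.13, "jaw": -0.1},
    {"translation": [31, -9, -50], "turn": 0.13, "jaw": -0.1},
    {"translation": [38, -9, -45], "turn": 0.13, "jaw": -0.1}
  ]
}}

```text
time_s: 1.55
eef_pos: [0.5722, 0.0567, 0.3006]
eef_rot: [[0.999, 0.001, 0.047], [-0.047, 0.0, 0.999], [0.001, -1.0, 0.0]]
force: [1.3, 1.4, 0.9]
finger_gap: 0.448
```

Run:
```python
from h import *
d=cam('wrist'); save(d,'w1')
# predicted bar
c=np.array([.584,.0355]);a=np.radians(-3.1);uy=np.array([-np.sin(a),np.cos(a)])
for s in (-.055,.055): print('bar end',proj(d,[*(c+uy*s),.176]))
```

```text
bar end [[327.31221944 306.25108325]]
bar end [[329.56167616 184.64933442]]
```

Run:
```python
from h import *
d=cam('wrist')
P=onz(d,[(232,118),(423.5,120.5),(410,298),(239,295)],.028);print(P.round(4),P.mean(0))
print(onz(d,[(331.5,185),(330,306)],.176))
plan([(.585,.037,.28,-3.1,3),(.585,.037,.157,-3.1,7)])
```

```text
[[ 0.487   0.1497]
 [ 0.7129  0.1347]
 [ 0.7011 -0.0948]
 [ 0.4692 -0.0769]] [0.59255227 0.02818332]
[[ 0.59421946  0.08338813]
 [ 0.58826848 -0.02519465]]
from [0.5746 0.0535 0.2976] yaw -2.84 gap 0.448 F [-0.3  1.5 -0.3] t 1.65
0 [3.7, 5.9, -5.3] 0.002 
1 [3.8, 5.8, -5.3] 0.001 
2 [3.7, 5.9, -5.4] 0.002 
3 [-0.0, 18.0, 0.0] -0.0 
4 [-0.0, 17.0, 0.0] -0.0 
5 [-0.0, 18.0, 0.0] -0.0 
6 [-0.0, 17.0, 0.0] -0.0 
7 [-0.0, 18.0, 0.0] -0.0 
8 [-0.0, 17.0, 0.0] -0.0 
9 [-0.0, 18.0, 0.0] -0.0 
end [0.585 0.037 0.157] -3.13
```

>>> {"method": "arm_command", "body": {
  "rows": [
    {"translation": [3, 6, -5], "turn": 0, "jaw": -0.1},
    {"translation": [3, 6, -5], "turn": 0, "jaw": -0.1},
    {"translation": [2, 6, -3], "turn": 0, "jaw": -0.1},
    {"translation": [0, 0, 0], "turn": 0, "jaw": -0.1},
    {"translation": [0, 0, 0], "turn": 0, "jaw": -0.1},
    {"translation": [0, 0, 0], "turn": 0, "jaw": -0.1},
    {"translation": [0, 0, 0], "turn": 0, "jaw": -0.1},
    {"translation": [0, 0, 0], "turn": 0, "jaw": -0.1},
    {"translation": [0, 0, 0], "turn": 0, "jaw": -0.1},
    {"translation": [0, 0, 0], "turn": 0, "jaw": -0.1}
  ]
}}

```text
time_s: 2.9
eef_pos: [0.5785, 0.0449, 0.2822]
eef_rot: [[0.999, -0.0, 0.042], [-0.042, 0.0, 0.999], [-0.0, -1.0, 0.0]]
force: [-1.0, 1.0, 0.1]
finger_gap: 0.449
```

Run:
```python
from h import *
d=cam('wrist'); save(d,'w2')
c=np.array([.584,.0355]);a=np.radians(-3.1);uy=np.array([-np.sin(a),np.cos(a)])
for s in (-.055,.055): print('bar end',proj(d,[*(c+uy*s),.176]))
ux=np.array([np.cos(a),np.sin(a)])
print(proj(d,[[*(c+ux*i*.113+uy*j*.113),.028] for i,j in ((1,1),(1,-1),(-1,-1),(-1,1))]))
plan([(.585,.037,.157,-3.1,7)])
```

```text
bar end [[319.93030443 303.891198  ]]
bar end [[322.17878673 172.6021063 ]]
[[419.9027719  110.96915426]
 [404.12591838 294.36625657]
 [230.85094586 292.58464864]
 [220.45155264 108.38583429]]
from [0.5785 0.0449 0.2822] yaw -2.41 gap 0.449 F [-0.2  0.7  0.2] t 2.95
0 [1.0, 18.0, -1.0] 0.002 
1 [1.0, 18.0, -1.0] 0.001 
2 [1.0, 18.0, -1.0] 0.002 
3 [1.0, 18.0, -1.0] 0.002 
4 [1.0, 17.0, -1.0] 0.002 
5 [1.0, 18.0, -2.0] 0.001 
6 [1.0, 18.0, -1.0] 0.002 
7 [0, 0, 0] 0 
8 [0, 0, 0] 0 
9 [0, 0, 0] 0 
end [0.5851 0.0366 0.1572] -3.1
```

>>> {"method": "arm_command", "body": {
  "rows": [
    {"translation": [1, 18, -1], "turn": 0.01, "jaw": -0.1},
    {"translation": [1, 18, -1], "turn": 0, "jaw": -0.1},
    {"translation": [1, 18, -1], "turn": 0, "jaw": -0.1},
    {"translation": [1, 18, -1], "turn": 0, "jaw": -0.1},
    {"translation": [1, 18, -1], "turn": 0, "jaw": -0.1},
    {"translation": [1, 18, -2], "turn": 0, "jaw": -0.1},
    {"translation": [1, 18, -1], "turn": 0, "jaw": -0.2},
    {"translation": [0, 0, 0], "turn": 0, "jaw": -0.3},
    {"translation": [-7, 0, 0], "turn": 0, "jaw": -0.3},
    {"translation": [-7, 0, 0], "turn": 0, "jaw": -0.3}
  ]
}}

```text
time_s: 4.2
eef_pos: [0.5715, 0.0374, 0.1575]
eef_rot: [[0.999, 0.002, 0.052], [-0.052, -0.0, 0.999], [0.002, -1.0, 0.0]]
force: [0.9, 0.7, -0.3]
finger_gap: 0.35
```

Run:
```python
from h import *
s=ctrl.sense();print(s['eef_pos'],s['force'],s['finger_gap'])
d=cam('wrist'); save(d,'w3')
```

```text
[0.57151255 0.03737743 0.15746667] [ 0.94722621  0.65817642 -0.30739458] 0.34958941583868564
```

>>> {"method": "arm_command", "body": {
  "rows": [
    {"translation": [-7, 1, 0], "turn": 0, "jaw": -0.3},
    {"translation": [-7, 1, 0], "turn": 0, "jaw": -0.3},
    {"translation": [-7, 2, 0], "turn": 0, "jaw": -0.3},
    {"translation": [-7, 3, 0], "turn": 0, "jaw": -0.3},
    {"translation": [-7, 3, 0], "turn": 0, "jaw": -0.3},
    {"translation": [-7, 4, 0], "turn": 0, "jaw": -0.3},
    {"translation": [-7, 5, 0], "turn": 0, "jaw": -0.3},
    {"translation": [0, 0, 0], "turn": 0, "jaw": -0.3},
    {"translation": [0, 0, 0], "turn": 0, "jaw": -0.3},
    {"translation": [0, 0, 0], "turn": 0, "jaw": -0.3}
  ]
}}

```text
time_s: 5.5
eef_pos: [0.5222, 0.0399, 0.1374]
eef_rot: [[0.999, -0.0, 0.052], [-0.052, 0.0, 0.999], [-0.0, -1.0, 0.0]]
force: [-0.8, 0.6, 1.5]
finger_gap: 0.349
```

Run:
```python
from h import *
s=ctrl.sense();print(s['eef_pos'],s['force'],s['finger_gap'])
d=cam('scene'); save(d,'s3')
d=cam('wrist'); save(d,'w4')
```

```text
[0.52217789 0.03990074 0.13741235] [-0.79322781  0.64018779  1.47602175] 0.34875347393416856
```

>>> {"method": "arm_command", "body": {
  "rows": [
    {"translation": [-14, 9, 0], "turn": 0, "jaw": -0.3},
    {"translation": [-14, 10, 0], "turn": 0, "jaw": -0.3},
    {"translation": [-11, 13, 0], "turn": 0, "jaw": -0.3},
    {"translation": [-10, 14, 0], "turn": 0, "jaw": -0.3},
    {"translation": [-7, 15, 0], "turn": 0, "jaw": -0.3},
    {"translation": [-6, 15, 0], "turn": 0, "jaw": -0.3},
    {"translation": [-3, 14, 0], "turn": 0, "jaw": -0.3},
    {"translation": [-1, 8, 0], "turn": 0, "jaw": -0.3},
    {"translation": [0, 0, 0], "turn": 0, "jaw": -0.3},
    {"translation": [0, 0, 0], "turn": 0, "jaw": -0.3}
  ]
}}

```text
time_s: 6.85
eef_pos: [0.457, 0.0432, 0.0398]
eef_rot: [[0.999, 0.001, 0.052], [-0.052, -0.0, 0.999], [0.001, -1.0, -0.0]]
force: [0.6, -0.1, -0.4]
finger_gap: 0.356
```

Run:
```python
from h import *
s=ctrl.sense();print(s['eef_pos'],s['force'],s['finger_gap'])
d=cam('wrist'); save(d,'w5')
```

```text
[0.45698673 0.04323342 0.03980983] [ 0.55384751 -0.05280312 -0.35915013] 0.35628365681493557
```

Run:
```python
from h import *
t=cam('top');s=cam('scene');save(t,'t1')
a=t['image'][250:370,420:570];cv2.imwrite('pics/t1c.png',cv2.resize(a,None,fx=5,fy=5,interpolation=cv2.INTER_CUBIC)[:,:,::-1])
a=s['image'][300:480,310:530];cv2.imwrite('pics/s1c.png',cv2.resize(a,None,fx=3,fy=3,interpolation=cv2.INTER_CUBIC)[:,:,::-1])
plan([(.457,.043,.24,-3,5),(.5,-.10,.30,-3,5)])
```

```text
from [0.457  0.0433 0.0399] yaw -2.98 gap 0.351 F [ 0.2 -0.6 -0.2] t 7.0
0 [0.0, -40.0, -0.0] 0.0 
1 [0.0, -40.0, -0.0] 0.0 
2 [0.0, -40.0, -0.0] 0.0 
3 [0.0, -40.0, -0.0] 0.0 
4 [0.0, -40.0, -0.0] 0.0 
5 [10.0, -12.0, -28.0] 0.0 
6 [10.0, -12.0, -28.0] 0.0 
7 [10.0, -12.0, -29.0] 0.0 
8 [10.0, -12.0, -28.0] 0.0 
9 [10.0, -12.0, -28.0] 0.0 
end [ 0.4996 -0.1001  0.2999] -2.98
```

>>> {"method": "arm_command", "body": {
  "rows": [
    {"translation": [0, -30, 0], "turn": 0, "jaw": -0.3},
    {"translation": [0, -40, 0], "turn": 0, "jaw": -0.3},
    {"translation": [0, -40, 0], "turn": 0, "jaw": -0.3},
    {"translation": [0, -40, 0], "turn": 0, "jaw": -0.3},
    {"translation": [5, -35, -20], "turn": 0, "jaw": -0.3},
    {"translation": [8, -25, -40], "turn": 0, "jaw": -0.3},
    {"translation": [8, -25, -50], "turn": 0, "jaw": -0.3},
    {"translation": [8, -15, -50], "turn": 0, "jaw": -0.3},
    {"translation": [6, -10, -50], "turn": 0, "jaw": -0.3},
    {"translation": [6, 0, -40], "turn": 0, "jaw": -0.3}
  ]
}}

```text
time_s: 8.25
eef_pos: [0.4847, -0.2109, 0.3008]
eef_rot: [[0.999, 0.003, 0.053], [-0.053, -0.002, 0.999], [0.003, -1.0, -0.002]]
force: [-0.1, 0.4, -0.2]
finger_gap: 0.354
```

Run:
```python
from h import *
t=cam('top');s=cam('scene')
def tri(a,b):
    A=[];B=[]
    for d,p in((t,a),(s,b)):
        r=ray(d,p)[0];r/=np.linalg.norm(r);M=np.eye(3)-np.outer(r,r);A.append(M);B.append(M@d['eye'])
    A=np.vstack(A);B=np.hstack(B);x=np.linalg.lstsq(A,B,rcond=None)[0];return x.round(3),np.linalg.norm(A@x-B).round(4)
print('posttop',tri((522,322),(390,328)))
print('elbow',tri((523,278),(472,365)))
print('hend',tri((553,281),(513,412)))
print('base',onz(t,[(468,309),(498,348)],.01))
ss=ctrl.sense();print(ss['eef_pos'],ss['joint_vel'])
```

```text
posttop (array([ 0.32 , -0.409,  0.332]), np.float64(0.0005))
elbow (array([ 0.422, -0.456,  0.221]), np.float64(0.0004))
hend (array([ 0.41 , -0.524,  0.222]), np.float64(0.0044))
base [[ 0.37100739 -0.37622239]
 [ 0.26823729 -0.44850555]]
[ 0.48435961 -0.21251682  0.29862195] [ 0.05402164 -0.03379329 -0.02903967  0.03643606  0.04286206  0.03307636]
```

>>> {"method": "arm_command", "body": {
  "rows": [
    {"translation": [0, 0, -30], "turn": 0, "jaw": -0.3},
    {"translation": [5, 0, -40], "turn": 0, "jaw": -0.3},
    {"translation": [5, 0, -40], "turn": 0, "jaw": -0.3},
    {"translation": [5, 0, -30], "turn": 0, "jaw": -0.3},
    {"translation": [0, 0, -10], "turn": 0, "jaw": -0.3},
    {"translation": [0, 0, 0], "turn": 0, "jaw": -0.3},
    {"translation": [0, 0, 0], "turn": 0, "jaw": -0.3},
    {"translation": [0, 0, 0], "turn": 0, "jaw": -0.3},
    {"translation": [0, 0, 0], "turn": 0, "jaw": -0.3},
    {"translation": [0, 0, 0], "turn": 0, "jaw": -0.3}
  ]
}}

```text
time_s: 9.6
eef_pos: [0.4914, -0.3587, 0.2994]
eef_rot: [[0.999, 0.0, 0.052], [-0.052, -0.0, 0.999], [0.0, -1.0, -0.0]]
force: [0.2, -0.3, -0.5]
finger_gap: 0.353
```

Run:
```python
from h import *
ss=ctrl.sense();print(ss['eef_pos'],ss['joint_vel'])
d=cam('wrist');save(d,'w6')
```

```text
[ 0.49142226 -0.35872454  0.29942395] [-0.00368462  0.00563047  0.00256827 -0.00081803 -0.00039536 -0.00033011]
```

```bash
cat >> h.py <<'E'
from scipy.optimize import minimize
CELLS={'right':[(-62.5,-6),(-12.5,-6),(37.5,-6),(37.5,44)],'corner':[(-12,-12),(38,-12),(-12,38)],'bar':[(-25,0),(25,0)]}
def poly(kind,pose):
    """list of quads world xy; joined cells (fill gaps)"""
    c=np.array(CELLS[kind],float);Q=[]
    th=pose[2];R=np.array([[np.cos(th),-np.sin(th)],[np.sin(th),np.cos(th)]])
    sq=np.array([(-22,-22),(22,-22),(22,22),(-22,22)],float)
    for i in range(len(c)):
        Q.append(c[i]+sq)
        for j in range(i):
            if abs(np.linalg.norm(c[i]-c[j])-50)<1: Q.append((c[i]+c[j])/2+sq)
    return [(q/1000)@R.T+np.array(pose[:2]) for q in Q]
def render(d,kind,pose,z,S=4):
    m=np.zeros((480*S,640*S),np.uint8)
    for q in poly(kind,pose):
        p=proj(d,np.c_[q,np.full(4,z)])
        cv2.fillConvexPoly(m,np.round((p+.5)*S-.5).astype(np.int32),1)
    return cv2.resize(m.astype(np.float32),(640,480),interpolation=cv2.INTER_AREA)
def mask_plate(d,thr):
    im=d['image'].astype(float);g=im.mean(2);blue=(im[...,2]>im[...,0]+25)
    return ((g<thr)|blue).astype(np.float32)
def fit(d,kind,init,thr=95,z=.005,roi=.12,show=None):
    M=mask_plate(d,thr);M=cv2.morphologyEx(M,cv2.MORPH_CLOSE,np.ones((3,3)))
    r=np.zeros((480,640),np.uint8)
    t=np.linspace(0,2*np.pi,40)
    p=proj(d,np.c_[init[0]+roi*np.cos(t),init[1]+roi*np.sin(t),np.full(40,z)])
    cv2.fillPoly(r,[p.astype(np.int32)],1);M=M*r
    f=lambda v:-(2*(render(d,kind,v,z,2)*M).sum()/(render(d,kind,v,z,2).sum()+M.sum()))
    best=None
    for da in (-.15,0,.15):
        v0=np.array(init)+[0,0,da]
        sx=np.vstack([v0,v0+[.01,0,0],v0+[0,.01,0],v0+[0,0,.12]])
        o=minimize(f,v0,method='Nelder-Mead',options=dict(initial_simplex=sx,xatol=1e-4,fatol=1e-5,maxiter=250))
        if best is None or o.fun<best.fun: best=o
    v=best.x
    if show is not None:
        for q in poly(kind,v): cv2.polylines(show,[np.round(proj(d,np.c_[q,np.full(4,z)])*4).astype(np.int32)],True,(0,255,0),1,shift=2)
        for h in((-.02,0),(.02,0)):
            a=v[2];X=[v[0]+h[0]*np.cos(a),v[1]+h[0]*np.sin(a),.04];u=proj(d,X)[0];cv2.circle(show,tuple(int(k) for k in u),2,(255,0,0),-1)
    print(kind,'x %.4f y %.4f ang %.1f'%(v[0],v[1],np.degrees(v[2])),'dice %.3f'%-best.fun)
    return v
E
cat > see.py <<'E'
from h import *
d=cam('wrist');s=d['image'].copy()
g=s.mean(2)
for p in((400,90),(250,60),(240,185),(300,150),(280,120),(220,60),(330,150)): print(p,g[p[1]-3:p[1]+4,p[0]-3:p[0]+4].mean().round(),end=' ')
print()
for kind,px,a in(('right',(406,70),-163),('corner',(246,95),107),('corner',(263,187),63)):
    c=onz(d,px,.03)[0]; fit(d,kind,(*c,np.radians(a)),show=s)
cv2.imwrite('pics/w6f.png',cv2.resize(s[0:260,180:500],None,fx=2.4,fy=2.3,interpolation=cv2.INTER_CUBIC)[:,:,::-1])
E
time python3 see.py
```

```text
(400, 90) 199.0 (250, 60) 52.0 (240, 185) 79.0 (300, 150) 78.0 (280, 120) 144.0 (220, 60) 145.0 (330, 150) 149.0 
right x 0.6047 y -0.2168 ang -159.9 dice 0.552
corner x 0.4198 y -0.2346 ang 109.9 dice 0.742
corner x 0.4289 y -0.3415 ang 64.5 dice 0.640
real	0m3.218s
user	0m4.645s
sys	0m3.280s
```

Run:
```python
from h import *
plan([(.4289,-.3415,.13,-25.5,5),(.4289,-.3415,.013,-25.5,7)])
```

```text
from [ 0.4914 -0.3589  0.2993] yaw -2.97 gap 0.35 F [-1.1  0.6  0.1] t 9.7
0 [-13.0, 34.0, 3.0] 0.079 
1 [-12.0, 34.0, 2.0] 0.078 
2 [-13.0, 34.0, 0.0] 0.079 
3 [-13.0, 33.0, 0.0] 0.079 
4 [-13.0, 34.0, -1.0] 0.078 
5 [-0.0, 17.0, -0.0] 0.0 
6 [-0.0, 17.0, -0.0] 0.0 
7 [-0.0, 16.0, -0.0] 0.0 
8 [-0.0, 17.0, -0.0] 0.0 
9 [-0.0, 17.0, -0.0] 0.0 
10 [-0.0, 17.0, -0.0] 0.0 
11 [-0.0, 16.0, -0.0] 0.0 
12 [0, 0, 0] 0 
13 [0, 0, 0] 0 
14 [0, 0, 0] 0 
15 [0, 0, 0] 0 
16 [0, 0, 0] 0 
17 [0, 0, 0] 0 
18 [0, 0, 0] 0 
19 [0, 0, 0] 0 
end [ 0.4292 -0.3416  0.0133] -25.49
```

>>> {"method": "arm_command", "body": {
  "rows": [
    {"translation": [-13, 34, 3], "turn": 0.079, "jaw": -0.3},
    {"translation": [-12, 34, 2], "turn": 0.078, "jaw": -0.3},
    {"translation": [-13, 34, 0], "turn": 0.079, "jaw": -0.3},
    {"translation": [-13, 33, 0], "turn": 0.079, "jaw": -0.3},
    {"translation": [-13, 34, -1], "turn": 0.078, "jaw": -0.3},
    {"translation": [0, 30, 0], "turn": 0, "jaw": -0.3},
    {"translation": [0, 25, 0], "turn": 0, "jaw": -0.3},
    {"translation": [0, 20, 0], "turn": 0, "jaw": -0.3},
    {"translation": [0, 0, 0], "turn": 0, "jaw": -0.3},
    {"translation": [0, 0, 0], "turn": 0, "jaw": -0.3}
  ]
}}

```text
time_s: 10.95
eef_pos: [0.4296, -0.3421, 0.0561]
eef_rot: [[0.903, 0.001, 0.43], [-0.43, -0.001, 0.903], [0.001, -1.0, -0.0]]
force: [-0.1, -0.2, 0.9]
finger_gap: 0.351
```

Run:
```python
from h import *
plan([(.4289,-.3415,.013,-25.5,3)])
d=cam('wrist');save(d,'w7')
```

```text
from [ 0.4296 -0.3421  0.0561] yaw -25.5 gap 0.351 F [-0.1 -0.2  0.9] t 10.95
0 [-0.3, 14.4, 0.1] 0.0 
1 [-0.3, 14.4, 0.1] 0.0 
2 [-0.3, 14.3, 0.1] 0.0 
3 [0, 0, 0] 0 
4 [0, 0, 0] 0 
5 [0, 0, 0] 0 
6 [0, 0, 0] 0 
7 [0, 0, 0] 0 
8 [0, 0, 0] 0 
9 [0, 0, 0] 0 
end [ 0.4289 -0.3415  0.013 ] -25.5
```

>>> {"method": "arm_command", "body": {
  "rows": [
    {"translation": [0, 15, 0], "turn": 0, "jaw": -0.3},
    {"translation": [0, 15, 0], "turn": 0, "jaw": -0.3},
    {"translation": [0, 13, 0], "turn": 0, "jaw": -0.3},
    {"translation": [0, 0, 0], "turn": 0, "jaw": -0.3},
    {"translation": [0, 0, 0], "turn": 0, "jaw": -1},
    {"translation": [0, 0, 0], "turn": 0, "jaw": -1},
    {"translation": [0, 0, 0], "turn": 0, "jaw": -1},
    {"translation": [0, 0, 0], "turn": 0, "jaw": -1},
    {"translation": [0, 0, 0], "turn": 0, "jaw": -1},
    {"translation": [0, 0, 0], "turn": 0, "jaw": -1}
  ]
}}

```text
time_s: 12.25
eef_pos: [0.4294, -0.3419, 0.0125]
eef_rot: [[0.903, 0.0, 0.43], [-0.43, -0.0, 0.903], [0.001, -1.0, -0.0]]
force: [0.3, 0.3, -0.6]
finger_gap: 0.086
```

```bash
cat > tray.py <<'E'
import numpy as np
C=np.array([.586,.036]);YAW=-3.1
def tw(x,y):  # tray mm -> world
    a=np.radians(YAW);return C+np.array([[np.cos(a),-np.sin(a)],[np.sin(a),np.cos(a)]])@np.array([x,y])/1000
E
python3 - <<'E'
from h import *
from tray import *
t=tw(63,-63);print(t)
plan([(.46,-.30,.16,-20,5),(t[0],t[1],.16,-3.1,8),(t[0],t[1],.10,-3.1,3)])
E
```

```text
[ 0.64550085 -0.03031478]
from [ 0.4294 -0.3419  0.0125] yaw -25.5 gap 0.086 F [ 0.3  0.3 -0.6] t 12.25
0 [2.0, -30.0, 10.0] -0.019 
1 [2.0, -29.0, 10.0] -0.019 
2 [2.0, -30.0, 10.0] -0.02 
3 [3.0, -29.0, 11.0] -0.019 
4 [3.0, -30.0, 10.0] -0.019 
5 [10.0, 0.0, 40.0] -0.037 
6 [12.0, 0.0, 39.0] -0.037 
7 [13.0, 0.0, 38.0] -0.037 
8 [14.0, 0.0, 39.0] -0.036 
9 [16.0, 0.0, 37.0] -0.037 
10 [18.0, 0.0, 37.0] -0.037 
11 [18.0, 0.0, 37.0] -0.037 
12 [20.0, 0.0, 35.0] -0.037 
13 [0.0, 20.0, 0.0] 0.0 
14 [0.0, 20.0, 0.0] 0.0 
15 [0.0, 20.0, 0.0] 0.0 
16 [0, 0, 0] 0 
17 [0, 0, 0] 0 
18 [0, 0, 0] 0 
19 [0, 0, 0] 0 
end [ 0.6453 -0.0305  0.1005] -3.09
```

>>> {"method": "arm_command", "body": {
  "rows": [
    {"translation": [0, -15, 0], "turn": 0, "jaw": -1},
    {"translation": [0, -25, 5], "turn": 0, "jaw": -1},
    {"translation": [2, -30, 10], "turn": -0.02, "jaw": -1},
    {"translation": [3, -30, 15], "turn": -0.02, "jaw": -1},
    {"translation": [3, -30, 20], "turn": -0.02, "jaw": -1},
    {"translation": [8, -18, 30], "turn": -0.037, "jaw": -1},
    {"translation": [12, 0, 39], "turn": -0.037, "jaw": -1},
    {"translation": [13, 0, 38], "turn": -0.037, "jaw": -1},
    {"translation": [14, 0, 39], "turn": -0.036, "jaw": -1},
    {"translation": [16, 0, 37], "turn": -0.037, "jaw": -1}
  ]
}}

```text
time_s: 13.5
eef_pos: [0.5734, -0.1428, 0.1613]
eef_rot: [[0.98, 0.001, 0.198], [-0.198, -0.0, 0.98], [0.001, -1.0, -0.0]]
force: [0.3, -0.6, -1.6]
finger_gap: 0.082
```

Run:
```python
from h import *
from tray import *
t=tw(63,-63);print(t)
d=cam('wrist');save(d,'w8')
plan([(t[0],t[1],.16,-3.1,6),(t[0],t[1],.10,-3.1,2)])
```

```text
[ 0.64550085 -0.03031478]
from [ 0.5762 -0.1381  0.161 ] yaw -11.14 gap 0.088 F [ 3.6  2.6 -1.8] t 13.55
0 [8.0, 0.0, 20.0] -0.023 
1 [8.0, 0.0, 20.0] -0.024 
2 [9.0, 1.0, 19.0] -0.023 
3 [9.0, -0.0, 19.0] -0.024 
4 [10.0, -0.0, 19.0] -0.023 
5 [10.0, 0.0, 19.0] -0.023 
6 [-0.0, 30.0, 0.0] -0.0 
7 [-0.0, 30.0, 0.0] -0.0 
8 [0, 0, 0] 0 
9 [0, 0, 0] 0 
end [ 0.6455 -0.0304  0.1   ] -3.12
```

>>> {"method": "arm_command", "body": {
  "rows": [
    {"translation": [8, 0, 20], "turn": -0.023, "jaw": -1},
    {"translation": [8, 0, 20], "turn": -0.023, "jaw": -1},
    {"translation": [9, 0, 19], "turn": -0.023, "jaw": -1},
    {"translation": [9, 0, 19], "turn": -0.023, "jaw": -1},
    {"translation": [8, 0, 16], "turn": -0.023, "jaw": -1},
    {"translation": [7, 0, 12], "turn": -0.023, "jaw": -1},
    {"translation": [0, 25, 0], "turn": 0, "jaw": -1},
    {"translation": [0, 25, 0], "turn": 0, "jaw": -1},
    {"translation": [0, 0, 0], "turn": 0, "jaw": -1},
    {"translation": [0, 0, 0], "turn": 0, "jaw": -1}
  ]
}}

```text
time_s: 14.8
eef_pos: [0.6373, -0.0463, 0.1111]
eef_rot: [[0.998, 0.001, 0.063], [-0.063, -0.0, 0.998], [0.001, -1.0, -0.0]]
force: [0.0, -0.1, -0.9]
finger_gap: 0.083
```

Run:
```python
from h import *
from tray import *
t=tw(63,-63);print(t)
ss=ctrl.sense();print(ss['eef_pos'],ss['joint_vel'])
d=cam('wrist');save(d,'w9')
s=d['image'].copy();z=ss['eef_pos'][2]
v=fit(d,'corner',(ss['eef_pos'][0],ss['eef_pos'][1],yaw_of(ss['eef_rot'])+np.pi/2),thr=95,z=z-.013+.005,roi=.1,show=s)
cv2.imwrite('pics/w9f.png',s[:,:,::-1])
plan([(t[0],t[1],.10,-3.1,2)])
```

```text
[ 0.64550085 -0.03031478]
[ 0.63726648 -0.0462758   0.11110551] [-0.00247948 -0.01339794  0.02127598 -0.00268824 -0.00050932 -0.00113182]
corner x 0.6365 y -0.0028 ang 173.6 dice 0.567
from [ 0.6377 -0.0464  0.1118] yaw -3.61 gap 0.088 F [ 0.3 -0.6 -1.2] t 14.85
0 [3.4, 5.9, 8.3] -0.004 
1 [3.4, 5.9, 8.2] -0.005 
2 [0, 0, 0] 0 
3 [0, 0, 0] 0 
4 [0, 0, 0] 0 
5 [0, 0, 0] 0 
6 [0, 0, 0] 0 
7 [0, 0, 0] 0 
8 [0, 0, 0] 0 
9 [0, 0, 0] 0 
end [ 0.6455 -0.0303  0.1   ] -3.09
```

Run:
```python
from h import *
from tray import *
ss=ctrl.sense();p=ss['eef_pos'];a=yaw_of(ss['eef_rot'])+np.pi/2
d=cam('wrist')
R=np.array([[np.cos(a),-np.sin(a)],[np.sin(a),np.cos(a)]])
L=np.array([(60,10),(60,-34),(10,60),(-34,60)])/1000
W=np.c_[L@R.T+p[:2],np.full(4,p[2]-.008)]
print(proj(d,W).round(1))
print(proj(d,[[*tw(113,-113),.028],[*tw(-113,-113),.028],[*tw(102,-102),.010]]).round(1))
```

```text
[[292.2 161. ]
 [382.8 161. ]
 [198.8 258.8]
 [206.4 332.9]]
[[388.  279.6]
 [ 97.  281.8]
 [370.6 258.6]]
```

Run:
```python
from h import *
from tray import *
d=cam('wrist');s=d['image'].copy()
for h,z in((113,.028),(102,.010)):
    q=np.array([[*tw(i*h,j*h),z] for i,j in((1,1),(1,-1),(-1,-1),(-1,1))])
    cv2.polylines(s,[np.round(proj(d,q)*8).astype(np.int32)],True,(0,255,0),1,shift=3)
cv2.imwrite('pics/w9t.png',cv2.resize(s[0:310,30:420],None,fx=2,fy=1.9,interpolation=cv2.INTER_CUBIC)[:,:,::-1])
```

>>> {"method": "arm_command", "body": {
  "rows": [
    {"translation": [3, 3, 6], "turn": -0.005, "jaw": -1},
    {"translation": [3, 3, 6], "turn": -0.005, "jaw": -1},
    {"translation": [2, 4, 4], "turn": 0, "jaw": -1},
    {"translation": [0, 10, 0], "turn": 0, "jaw": -1},
    {"translation": [0, 15, 0], "turn": 0, "jaw": -1},
    {"translation": [0, 15, 0], "turn": 0, "jaw": -1},
    {"translation": [0, 10, 0], "turn": 0, "jaw": -1},
    {"translation": [0, 5, 0], "turn": 0, "jaw": -1},
    {"translation": [0, 0, 0], "turn": 0, "jaw": -1},
    {"translation": [0, 0, 0], "turn": 0, "jaw": -1}
  ]
}}

```text
time_s: 16.2
eef_pos: [0.6463, -0.0308, 0.046]
eef_rot: [[0.999, 0.001, 0.053], [-0.053, -0.0, 0.999], [0.001, -1.0, -0.0]]
force: [-0.1, 0.3, -1.5]
finger_gap: 0.084
```

```bash
cat > chk.py <<'E'
from h import *
from tray import *
import sys
def chk(x,y,z,yaw,n=2): plan([(*tw(x,y),z,yaw,n)])
E
python3 - <<'E'
from chk import *
chk(63,-63,.0235,-3.1)
E
```

```text
from [ 0.6463 -0.0308  0.046 ] yaw -3.04 gap 0.084 F [-0.1  0.3 -1.5] t 16.2
0 [-0.4, 11.2, 0.2] 0.001 
1 [-0.4, 11.3, 0.3] 0.0 
2 [0, 0, 0] 0 
3 [0, 0, 0] 0 
4 [0, 0, 0] 0 
5 [0, 0, 0] 0 
6 [0, 0, 0] 0 
7 [0, 0, 0] 0 
8 [0, 0, 0] 0 
9 [0, 0, 0] 0 
end [ 0.6455 -0.0303  0.0235] -3.1
```

>>> {"method": "arm_command", "body": {
  "rows": [
    {"translation": [-1, 11, 0], "turn": 0, "jaw": -1},
    {"translation": [0, 11, 0], "turn": 0, "jaw": -1},
    {"translation": [0, 0, 0], "turn": 0, "jaw": -1},
    {"translation": [0, 0, 0], "turn": 0, "jaw": -1},
    {"translation": [0, 0, 0], "turn": 0, "jaw": -0.5},
    {"translation": [0, 0, 0], "turn": 0, "jaw": -0.5},
    {"translation": [0, 0, 0], "turn": 0, "jaw": -0.5},
    {"translation": [0, -20, 0], "turn": 0, "jaw": -0.5},
    {"translation": [0, -40, 0], "turn": 0, "jaw": -0.4},
    {"translation": [0, -50, 0], "turn": 0, "jaw": -0.3}
  ]
}}

```text
time_s: 17.45
eef_pos: [0.6442, -0.0306, 0.1345]
eef_rot: [[0.999, -0.001, 0.053], [-0.053, 0.0, 0.999], [-0.001, -1.0, 0.0]]
force: [0.7, -0.1, 0.2]
finger_gap: 0.35
```

Run:
```python
from h import *
# c1 at .4198,-.2346,109.9 -> yaw 19.9 ; view first via overview
plan([(.645,-.05,.24,-3,2),(.45,-.33,.27,0,8)])
d=cam('wrist');save(d,'w10')
```

```text
from [ 0.6442 -0.0306  0.1345] yaw -3.04 gap 0.35 F [ 0.7 -0.1  0.2] t 17.45
0 [1.0, -53.0, -10.0] -0.0 
1 [1.0, -52.0, -9.0] -0.001 
2 [-23.0, -4.0, -36.0] -0.007 
3 [-22.0, -4.0, -36.0] -0.006 
4 [-23.0, -3.0, -36.0] -0.007 
5 [-24.0, -4.0, -36.0] -0.006 
6 [-23.0, -4.0, -36.0] -0.007 
7 [-24.0, -4.0, -35.0] -0.006 
8 [-24.0, -4.0, -36.0] -0.007 
9 [-24.0, -3.0, -35.0] -0.006 
end [ 0.4499 -0.3301  0.2695] -0.0
```

Run:
```python
from h import *
plan([(.64,-.04,.16,-3,1),(.4198,-.2346,.12,19.9,7),(.4198,-.2346,.06,19.9,2)])
```

```text
from [ 0.6486 -0.0312  0.1447] yaw -3.04 gap 0.353 F [ 1.3 -1.7  5.3] t 17.5
0 [-8.1, -15.3, -9.2] -0.001 
1 [-30.0, 6.0, -29.0] -0.057 
2 [-32.0, 5.0, -28.0] -0.057 
3 [-33.0, 6.0, -26.0] -0.057 
4 [-34.0, 6.0, -24.0] -0.057 
5 [-36.0, 6.0, -22.0] -0.057 
6 [-37.0, 5.0, -19.0] -0.057 
7 [-38.0, 6.0, -18.0] -0.057 
8 [-0.0, 30.0, -0.0] -0.0 
9 [-0.0, 30.0, -0.0] -0.0 
end [ 0.42   -0.2345  0.06  ] 19.88
```

>>> {"method": "arm_command", "body": {
  "rows": [
    {"translation": [-8, -15, -9], "turn": 0, "jaw": -0.3},
    {"translation": [-30, 6, -29], "turn": -0.057, "jaw": -0.3},
    {"translation": [-32, 5, -28], "turn": -0.057, "jaw": -0.3},
    {"translation": [-33, 6, -26], "turn": -0.057, "jaw": -0.3},
    {"translation": [-34, 6, -24], "turn": -0.057, "jaw": -0.3},
    {"translation": [-36, 6, -22], "turn": -0.057, "jaw": -0.3},
    {"translation": [-37, 5, -19], "turn": -0.057, "jaw": -0.3},
    {"translation": [-38, 6, -18], "turn": -0.057, "jaw": -0.3},
    {"translation": [0, 25, 0], "turn": 0, "jaw": -0.3},
    {"translation": [0, 10, 0], "turn": 0, "jaw": -0.3}
  ]
}}

```text
time_s: 18.75
eef_pos: [0.4141, -0.2332, 0.0717]
eef_rot: [[0.941, -0.003, -0.338], [0.338, 0.002, 0.941], [-0.002, -1.0, 0.003]]
force: [0.1, 0.2, 0.8]
finger_gap: 0.352
```

Run:
```python
from h import *
plan([(.4198,-.2346,.0125,19.9,5)])
d=cam('wrist');save(d,'w11')
```

```text
from [ 0.4141 -0.2332  0.0717] yaw 19.73 gap 0.352 F [0.1 0.2 0.8] t 18.75
0 [1.0, 11.8, -0.7] -0.001 
1 [1.0, 11.9, -0.6] -0.0 
2 [1.0, 11.8, -0.7] -0.001 
3 [0.9, 11.8, -0.6] -0.0 
4 [1.0, 11.9, -0.7] -0.001 
5 [0, 0, 0] 0 
6 [0, 0, 0] 0 
7 [0, 0, 0] 0 
8 [0, 0, 0] 0 
9 [0, 0, 0] 0 
end [ 0.4198 -0.2346  0.0125] 19.9
```

>>> {"method": "arm_command", "body": {
  "rows": [
    {"translation": [2, 12, -1], "turn": 0, "jaw": -0.3},
    {"translation": [2, 12, -1], "turn": 0, "jaw": -0.3},
    {"translation": [1, 12, -1], "turn": 0, "jaw": -0.3},
    {"translation": [0, 12, 0], "turn": 0, "jaw": -0.3},
    {"translation": [0, 11, 0], "turn": 0, "jaw": -0.3},
    {"translation": [0, 0, 0], "turn": 0, "jaw": -0.3},
    {"translation": [0, 0, 0], "turn": 0, "jaw": -1},
    {"translation": [0, 0, 0], "turn": 0, "jaw": -1},
    {"translation": [0, 0, 0], "turn": 0, "jaw": -1},
    {"translation": [0, 0, 0], "turn": 0, "jaw": -1}
  ]
}}

```text
time_s: 20.05
eef_pos: [0.4221, -0.235, 0.0147]
eef_rot: [[0.941, 0.001, -0.339], [0.339, -0.001, 0.941], [0.0, -1.0, -0.001]]
force: [0.3, 0.0, 1.3]
finger_gap: 0.076
```

Run:
```python
from chk import *
plan([(.42,-.234,.09,19.9,3),(.47,-.18,.17,16,3),(*tw(63,37),.16,-3.1,7),(*tw(63,37),.05,-3.1,5)])
```

```text
from [ 0.4221 -0.235   0.0147] yaw 19.82 gap 0.076 F [0.3 0.  1.3] t 20.05
0 [-1.0, -25.0, 1.0] -0.0 
1 [-0.0, -25.0, 0.0] -0.001 
2 [-1.0, -25.0, 1.0] -0.0 
3 [22.0, -27.0, 11.0] 0.023 
4 [22.0, -27.0, 12.0] 0.022 
5 [21.0, -26.0, 12.0] 0.023 
6 [35.0, 1.0, 27.0] 0.048 
7 [33.0, 2.0, 29.0] 0.047 
8 [32.0, 1.0, 30.0] 0.048 
9 [30.0, 2.0, 32.0] 0.047 
10 [29.0, 1.0, 33.0] 0.048 
11 [28.0, 1.0, 35.0] 0.047 
12 [25.0, 2.0, 35.0] 0.048 
13 [0.0, 22.0, 0.0] 0.0 
14 [0.0, 22.0, 0.0] 0.0 
15 [0.0, 22.0, 0.0] 0.0 
16 [0.0, 22.0, 0.0] 0.0 
17 [0.0, 22.0, 1.0] 0.0 
18 [0, 0, 0] 0 
19 [0, 0, 0] 0 
end [0.6508 0.07   0.0497] -3.1
```

>>> {"method": "arm_command", "body": {
  "rows": [
    {"translation": [0, -20, 0], "turn": 0, "jaw": -1},
    {"translation": [0, -27, 0], "turn": 0, "jaw": -1},
    {"translation": [5, -30, 5], "turn": 0, "jaw": -1},
    {"translation": [20, -27, 10], "turn": 0.023, "jaw": -1},
    {"translation": [20, -27, 10], "turn": 0.023, "jaw": -1},
    {"translation": [20, -18, 11], "turn": 0.023, "jaw": -1},
    {"translation": [32, 0, 27], "turn": 0.048, "jaw": -1},
    {"translation": [32, 0, 29], "turn": 0.048, "jaw": -1},
    {"translation": [32, 0, 30], "turn": 0.048, "jaw": -1},
    {"translation": [30, 0, 32], "turn": 0.048, "jaw": -1}
  ]
}}

```text
time_s: 21.3
eef_pos: [0.572, -0.0373, 0.1627]
eef_rot: [[0.997, -0.001, -0.083], [0.083, 0.0, 0.997], [-0.001, -1.0, 0.0]]
force: [0.4, -0.9, -1.6]
finger_gap: 0.077
```

Run:
```python
from chk import *
plan([(*tw(63,37),.14,-3.1,5),(*tw(63,37),.06,-3.1,5)])
```

```text
from [ 0.572  -0.0373  0.1627] yaw 4.78 gap 0.077 F [ 0.4 -0.9 -1.6] t 21.3
0 [18.0, 5.0, 20.0] 0.028 
1 [16.0, 4.0, 20.0] 0.027 
2 [17.0, 5.0, 21.0] 0.028 
3 [16.0, 4.0, 22.0] 0.027 
4 [15.0, 5.0, 22.0] 0.028 
5 [-0.0, 16.0, -0.0] -0.0 
6 [-0.0, 16.0, -0.0] -0.0 
7 [-0.0, 16.0, -0.0] -0.0 
8 [-0.0, 16.0, -0.0] -0.0 
9 [-0.0, 16.0, -0.0] -0.0 
end [0.6511 0.07   0.0597] -3.13
```

>>> {"method": "arm_command", "body": {
  "rows": [
    {"translation": [18, 0, 20], "turn": 0.028, "jaw": -1},
    {"translation": [16, 0, 20], "turn": 0.027, "jaw": -1},
    {"translation": [17, 0, 21], "turn": 0.028, "jaw": -1},
    {"translation": [15, 5, 20], "turn": 0.027, "jaw": -1},
    {"translation": [10, 10, 15], "turn": 0.028, "jaw": -1},
    {"translation": [4, 20, 6], "turn": 0, "jaw": -1},
    {"translation": [0, 25, 0], "turn": 0, "jaw": -1},
    {"translation": [0, 20, 0], "turn": 0, "jaw": -1},
    {"translation": [0, 10, 0], "turn": 0, "jaw": -1},
    {"translation": [0, 0, 0], "turn": 0, "jaw": -1}
  ]
}}

```text
time_s: 22.55
eef_pos: [0.6471, 0.0654, 0.0715]
eef_rot: [[0.999, -0.003, 0.053], [-0.053, -0.0, 0.999], [-0.003, -1.0, -0.0]]
force: [-0.3, -0.5, -0.6]
finger_gap: 0.075
```

Run:
```python
from chk import *
plan([(*tw(63,37),.06,-3.1,2),(*tw(63,37),.0255,-3.1,3)])
d=cam('wrist');save(d,'w12')
```

```text
from [0.6471 0.0654 0.0715] yaw -3.05 gap 0.075 F [-0.3 -0.5 -0.6] t 22.55
0 [1.8, 5.7, 2.2] 0.0 
1 [1.7, 5.8, 2.1] 0.001 
2 [0.0, 11.5, 0.0] -0.0 
3 [0.0, 11.5, 0.0] -0.0 
4 [0.0, 11.5, 0.0] -0.0 
5 [0, 0, 0] 0 
6 [0, 0, 0] 0 
7 [0, 0, 0] 0 
8 [0, 0, 0] 0 
9 [0, 0, 0] 0 
end [0.6509 0.0695 0.0255] -3.11
```

>>> {"method": "arm_command", "body": {
  "rows": [
    {"translation": [2, 6, 2], "turn": 0, "jaw": -1},
    {"translation": [2, 6, 2], "turn": 0, "jaw": -1},
    {"translation": [0, 12, 0], "turn": 0, "jaw": -1},
    {"translation": [0, 12, 0], "turn": 0, "jaw": -1},
    {"translation": [0, 10, 0], "turn": 0, "jaw": -1},
    {"translation": [0, 0, 0], "turn": 0, "jaw": -1},
    {"translation": [0, 0, 0], "turn": 0, "jaw": -1},
    {"translation": [0, 0, 0], "turn": 0, "jaw": -1},
    {"translation": [0, 0, 0], "turn": 0, "jaw": -1},
    {"translation": [0, 0, 0], "turn": 0, "jaw": -1}
  ]
}}

```text
time_s: 23.85
eef_pos: [0.6527, 0.0695, 0.0274]
eef_rot: [[0.999, 0.0, 0.053], [-0.053, 0.0, 0.999], [0.0, -1.0, 0.0]]
force: [-0.7, -0.0, -1.1]
finger_gap: 0.079
```

Run:
```python
from chk import *
plan([(*tw(63,36.5),.0248,-3.1,1)])
```

```text
from [0.6527 0.0695 0.0274] yaw -3.04 gap 0.079 F [-0.7 -0.  -1.1] t 23.85
0 [-1.8, 2.6, -0.6] 0.001 
1 [0, 0, 0] 0 
2 [0, 0, 0] 0 
3 [0, 0, 0] 0 
4 [0, 0, 0] 0 
5 [0, 0, 0] 0 
6 [0, 0, 0] 0 
7 [0, 0, 0] 0 
8 [0, 0, 0] 0 
9 [0, 0, 0] 0 
end [0.6509 0.069  0.0248] -3.09
```

>>> {"method": "arm_command", "body": {
  "rows": [
    {"translation": [-2, 1, 0], "turn": 0, "jaw": -1},
    {"translation": [0, 2, 0], "turn": 0, "jaw": -1},
    {"translation": [0, 0, 0], "turn": 0, "jaw": -1},
    {"translation": [0, 0, 0], "turn": 0, "jaw": -0.5},
    {"translation": [0, 0, 0], "turn": 0, "jaw": -0.5},
    {"translation": [0, 0, 0], "turn": 0, "jaw": -0.5},
    {"translation": [0, -20, 0], "turn": 0, "jaw": -0.5},
    {"translation": [0, -40, 0], "turn": 0, "jaw": -0.4},
    {"translation": [0, -50, 0], "turn": 0, "jaw": -0.3},
    {"translation": [0, -20, 0], "turn": 0, "jaw": -0.3}
  ]
}}

```text
time_s: 25.1
eef_pos: [0.6531, 0.0697, 0.1608]
eef_rot: [[0.999, 0.009, 0.053], [-0.053, 0.0, 0.999], [0.009, -1.0, 0.001]]
force: [0.7, -0.5, 0.3]
finger_gap: 0.351
```

Run:
```python
from h import *
# right plate -159.9 -> jaw yaw 110.1 (or -69.9)
plan([(.6047,-.2168,.16,110.1,10)])
d=cam('wrist');save(d,'w13')
```

```text
from [0.6531 0.0697 0.1608] yaw -3.04 gap 0.351 F [ 0.7 -0.5  0.3] t 25.1
0 [-3.0, 0.0, -29.0] -0.197 !!
1 [-9.0, 0.0, -27.0] -0.198 !!
2 [-14.0, 0.0, -26.0] -0.197 !!
3 [-19.0, 0.0, -22.0] -0.198 !!
4 [-23.0, 0.0, -18.0] -0.197 !!
5 [-26.0, 0.0, -13.0] -0.198 !!
6 [-28.0, 1.0, -8.0] -0.197 !!
7 [-29.0, -0.0, -2.0] -0.198 !!
8 [-29.0, -0.0, 4.0] -0.197 !!
9 [-27.0, -0.0, 9.0] -0.198 !!
end [ 0.6044 -0.2166  0.1598] 110.12
```

Run:
```python
from h import *
plan([(.6047,-.2168,.16,110.1,12),(.6047,-.2168,.06,110.1,4)],nrow=20)
```

```text
from [0.6539 0.0697 0.1628] yaw -3.04 gap 0.35 F [ 0.8 -1.   1.6] t 25.15
0 [-3.0, 0.0, -24.0] -0.165 
1 [-7.0, 0.0, -23.0] -0.164 
2 [-10.0, 1.0, -22.0] -0.165 
3 [-14.0, -0.0, -20.0] -0.164 
4 [-17.0, 0.0, -17.0] -0.165 
5 [-20.0, 0.0, -15.0] -0.164 
6 [-21.0, 1.0, -11.0] -0.165 
7 [-23.0, -0.0, -7.0] -0.164 
8 [-24.0, 0.0, -3.0] -0.165 
9 [-24.0, 0.0, 1.0] -0.164 
10 [-24.0, 1.0, 4.0] -0.165 
11 [-23.0, -0.0, 9.0] -0.165 
12 [0.0, 25.0, -0.0] 0.0 
13 [0.0, 25.0, -0.0] 0.0 
14 [0.0, 25.0, -0.0] 0.0 
15 [0.0, 25.0, -0.0] 0.0 
16 [0, 0, 0] 0 
17 [0, 0, 0] 0 
18 [0, 0, 0] 0 
19 [0, 0, 0] 0 
end [ 0.6045 -0.2169  0.0598] 110.12
```

>>> {"method": "arm_command", "body": {
  "rows": [
    {"translation": [-3, 0, -24], "turn": -0.165, "jaw": -0.3},
    {"translation": [-7, 0, -23], "turn": -0.165, "jaw": -0.3},
    {"translation": [-10, 0, -22], "turn": -0.165, "jaw": -0.3},
    {"translation": [-14, 0, -20], "turn": -0.165, "jaw": -0.3},
    {"translation": [-17, 0, -17], "turn": -0.165, "jaw": -0.3},
    {"translation": [-20, 0, -15], "turn": -0.165, "jaw": -0.3},
    {"translation": [-21, 0, -11], "turn": -0.165, "jaw": -0.3},
    {"translation": [-23, 0, -7], "turn": -0.165, "jaw": -0.3},
    {"translation": [-24, 0, -3], "turn": -0.165, "jaw": -0.3},
    {"translation": [-24, 0, 1], "turn": -0.165, "jaw": -0.3}
  ]
}}

```text
time_s: 26.4
eef_pos: [0.6096, -0.1694, 0.1546]
eef_rot: [[-0.032, 0.0, -0.999], [0.999, -0.0, -0.032], [-0.0, -1.0, -0.0]]
force: [-0.8, -0.7, 0.5]
finger_gap: 0.346
```

Run:
```python
from h import *
plan([(.6047,-.2168,.14,110.1,5),(.6047,-.2168,.06,110.1,4)])
```

```text
from [ 0.6096 -0.1694  0.1546] yaw 91.81 gap 0.346 F [-0.8 -0.7  0.5] t 26.4
0 [-9.4, 2.9, 1.3] -0.064 
1 [-9.4, 2.9, 1.9] -0.064 
2 [-9.2, 3.0, 2.5] -0.064 
3 [-9.0, 2.9, 3.0] -0.063 
4 [-8.8, 2.9, 3.6] -0.064 
5 [0.0, 20.0, 0.0] -0.0 
6 [0.0, 20.0, 0.0] -0.0 
7 [0.0, 20.0, 0.0] -0.0 
8 [0.0, 20.0, 0.0] -0.0 
9 [0, 0, 0] 0 
end [ 0.6047 -0.2168  0.06  ] 110.09
```

>>> {"method": "arm_command", "body": {
  "rows": [
    {"translation": [-9, 3, 1], "turn": -0.064, "jaw": -0.3},
    {"translation": [-9, 3, 2], "turn": -0.064, "jaw": -0.3},
    {"translation": [-9, 3, 2.5], "turn": -0.064, "jaw": -0.3},
    {"translation": [-9, 3, 3], "turn": -0.064, "jaw": -0.3},
    {"translation": [-9, 3, 3.5], "turn": -0.064, "jaw": -0.3},
    {"translation": [0, 20, 0], "turn": 0, "jaw": -0.3},
    {"translation": [0, 20, 0], "turn": 0, "jaw": -0.3},
    {"translation": [0, 20, 0], "turn": 0, "jaw": -0.3},
    {"translation": [0, 12, 0], "turn": 0, "jaw": -0.3},
    {"translation": [0, 0, 0], "turn": 0, "jaw": -0.3}
  ]
}}

```text
time_s: 27.65
eef_pos: [0.6041, -0.2147, 0.0661]
eef_rot: [[-0.339, -0.002, -0.941], [0.941, 0.001, -0.339], [0.002, -1.0, 0.002]]
force: [-0.3, 0.1, 0.4]
finger_gap: 0.349
```

Run:
```python
from h import *
plan([(.6047,-.2168,.0125,110.1,4)])
d=cam('wrist');save(d,'w14')
```

```text
from [ 0.6041 -0.2147  0.0661] yaw 109.83 gap 0.349 F [-0.3  0.1  0.4] t 27.65
0 [-0.5, 13.4, 0.0] -0.001 
1 [-0.6, 13.4, 0.1] -0.001 
2 [-0.5, 13.4, -0.0] -0.001 
3 [-0.5, 13.4, 0.0] -0.002 
4 [0, 0, 0] 0 
5 [0, 0, 0] 0 
6 [0, 0, 0] 0 
7 [0, 0, 0] 0 
8 [0, 0, 0] 0 
9 [0, 0, 0] 0 
end [ 0.6047 -0.2168  0.0125] 110.12
```

>>> {"method": "arm_command", "body": {
  "rows": [
    {"translation": [0, 14, 0], "turn": 0, "jaw": -0.3},
    {"translation": [-1, 14, 0], "turn": 0, "jaw": -0.3},
    {"translation": [-1, 13, 0], "turn": 0, "jaw": -0.3},
    {"translation": [0, 12, 0], "turn": 0, "jaw": -0.3},
    {"translation": [0, 0, 0], "turn": 0, "jaw": -0.3},
    {"translation": [0, 0, 0], "turn": 0, "jaw": -1},
    {"translation": [0, 0, 0], "turn": 0, "jaw": -1},
    {"translation": [0, 0, 0], "turn": 0, "jaw": -1},
    {"translation": [0, 0, 0], "turn": 0, "jaw": -1},
    {"translation": [0, 0, 0], "turn": 0, "jaw": -1}
  ]
}}

```text
time_s: 28.95
eef_pos: [0.606, -0.2171, 0.0148]
eef_rot: [[-0.339, 0.001, -0.941], [0.941, -0.0, -0.339], [-0.001, -1.0, -0.001]]
force: [0.3, 0.3, 0.8]
finger_gap: 0.079
```

Run:
```python
from chk import *
print(tw(-37.5,69))
plan([(.604,-.216,.09,110,3),(.58,-.10,.15,102,4),(*tw(-37.5,69),.15,86.9,5),(*tw(-37.5,69),.07,86.9,4)])
```

```text
[0.55228631 0.10692699]
from [ 0.606  -0.2171  0.0148] yaw 109.84 gap 0.079 F [0.3 0.3 0.8] t 28.95
0 [1.0, -25.0, 0.0] -0.001 
1 [0.0, -25.0, 1.0] -0.001 
2 [1.0, -25.0, 0.0] -0.001 
3 [29.0, -15.0, -4.0] 0.035 
4 [30.0, -15.0, -3.0] 0.035 
5 [29.0, -15.0, -2.0] 0.035 
6 [30.0, -15.0, -1.0] 0.035 
7 [42.0, -0.0, -3.0] 0.053 
8 [41.0, -0.0, -1.0] 0.052 
9 [42.0, -0.0, 1.0] 0.053 
10 [42.0, -0.0, 3.0] 0.053 
11 [41.0, -0.0, 6.0] 0.052 
12 [-0.0, 20.0, -0.0] 0.0 
13 [-0.0, 20.0, -0.0] 0.0 
14 [-0.0, 20.0, -0.0] 0.0 
15 [-0.0, 20.0, -0.0] 0.0 
16 [0, 0, 0] 0 
17 [0, 0, 0] 0 
18 [0, 0, 0] 0 
19 [0, 0, 0] 0 
end [0.5518 0.1071 0.0698] 86.92
```

>>> {"method": "arm_command", "body": {
  "rows": [
    {"translation": [0, -20, 0], "turn": 0, "jaw": -1},
    {"translation": [0, -25, 0], "turn": 0, "jaw": -1},
    {"translation": [10, -30, 0], "turn": 0, "jaw": -1},
    {"translation": [25, -25, -4], "turn": 0.035, "jaw": -1},
    {"translation": [30, -20, -3], "turn": 0.035, "jaw": -1},
    {"translation": [30, -15, -2], "turn": 0.035, "jaw": -1},
    {"translation": [35, 0, -1], "turn": 0.035, "jaw": -1},
    {"translation": [38, 0, -3], "turn": 0.053, "jaw": -1},
    {"translation": [40, 0, -1], "turn": 0.052, "jaw": -1},
    {"translation": [40, 0, 1], "turn": 0.053, "jaw": -1}
  ]
}}

```text
time_s: 30.2
eef_pos: [0.5625, 0.0286, 0.1505]
eef_rot: [[-0.046, 0.001, -0.999], [0.999, -0.0, -0.046], [-0.0, -1.0, -0.001]]
force: [0.2, -0.5, -1.5]
finger_gap: 0.075
```

Run:
```python
from chk import *
plan([(*tw(-37.5,69),.14,86.9,4),(*tw(-37.5,69),.06,86.9,5)])
```

```text
from [0.5625 0.0286 0.1505] yaw 92.65 gap 0.075 F [ 0.2 -0.5 -1.5] t 30.2
0 [20.0, 3.0, 2.0] 0.025 
1 [19.0, 2.0, 2.0] 0.025 
2 [20.0, 3.0, 2.0] 0.025 
3 [19.0, 3.0, 4.0] 0.025 
4 [0.0, 16.0, -0.0] 0.0 
5 [0.0, 16.0, -0.0] 0.0 
6 [0.0, 16.0, -0.0] 0.0 
7 [0.0, 16.0, -0.0] 0.0 
8 [0.0, 16.0, -0.0] 0.0 
9 [0, 0, 0] 0 
end [0.5518 0.1066 0.0595] 86.92
```

>>> {"method": "arm_command", "body": {
  "rows": [
    {"translation": [20, 0, 2], "turn": 0.025, "jaw": -1},
    {"translation": [20, 0, 2], "turn": 0.025, "jaw": -1},
    {"translation": [18, 5, 2], "turn": 0.025, "jaw": -1},
    {"translation": [12, 10, 3], "turn": 0.025, "jaw": -1},
    {"translation": [6, 15, 1], "turn": 0, "jaw": -1},
    {"translation": [2, 20, 0], "turn": 0, "jaw": -1},
    {"translation": [0, 20, 0], "turn": 0, "jaw": -1},
    {"translation": [0, 12, 0], "turn": 0, "jaw": -1},
    {"translation": [0, 0, 0], "turn": 0, "jaw": -1},
    {"translation": [0, 0, 0], "turn": 0, "jaw": -1}
  ]
}}

```text
time_s: 31.45
eef_pos: [0.5525, 0.1054, 0.0681]
eef_rot: [[0.052, 0.001, -0.999], [0.999, 0.0, 0.052], [0.0, -1.0, -0.001]]
force: [0.7, -0.8, -1.9]
finger_gap: 0.072
```

Run:
```python
from chk import *
plan([(*tw(-37.5,69),.06,86.9,2),(*tw(-37.5,69),.0252,86.9,3)])
d=cam('wrist');save(d,'w15')
s=ctrl.sense();p=s['eef_pos'];a=yaw_of(s['eef_rot'])+np.pi/2
q=[]
for g in poly('right',(p[0],p[1],a)): 
    pr=proj(d,np.c_[g,np.full(4,p[2]-.0148+.005)]);im=d['image'];cv2.polylines(im,[np.round(pr*8).astype(np.int32)],True,(0,255,0),1,shift=3)
cv2.imwrite('pics/w15.png',im[:,:,::-1])
```

```text
from [0.5525 0.1054 0.0681] yaw 87.02 gap 0.072 F [ 0.7 -0.8 -1.9] t 31.45
0 [0.8, 4.0, 0.2] 0.001 
1 [0.8, 4.1, 0.1] 0.001 
2 [-0.0, 11.6, 0.0] 0.0 
3 [-0.0, 11.6, 0.0] 0.0 
4 [-0.0, 11.6, 0.0] 0.0 
5 [0, 0, 0] 0 
6 [0, 0, 0] 0 
7 [0, 0, 0] 0 
8 [0, 0, 0] 0 
9 [0, 0, 0] 0 
end [0.5523 0.107  0.0252] 86.91
```

>>> {"method": "arm_command", "body": {
  "rows": [
    {"translation": [1, 4, 0], "turn": 0, "jaw": -1},
    {"translation": [1, 4, 0], "turn": 0, "jaw": -1},
    {"translation": [0, 12, 0.5], "turn": 0, "jaw": -1},
    {"translation": [0, 12, 0.5], "turn": 0, "jaw": -1},
    {"translation": [0, 8, 0], "turn": 0, "jaw": -1},
    {"translation": [0, 0, 0], "turn": 0, "jaw": -1},
    {"translation": [0, 0, 0], "turn": 0, "jaw": -1},
    {"translation": [0, 0, 0], "turn": 0, "jaw": -1},
    {"translation": [0, 0, 0], "turn": 0, "jaw": -1},
    {"translation": [0, 0, 0], "turn": 0, "jaw": -1}
  ]
}}

```text
time_s: 32.75
eef_pos: [0.5511, 0.1076, 0.0274]
eef_rot: [[0.052, 0.0, -0.999], [0.999, 0.0, 0.052], [0.0, -1.0, -0.0]]
force: [-0.1, -0.0, -1.8]
finger_gap: 0.075
```

Run:
```python
from chk import *
plan([(*tw(-38,69),.0247,86.9,1)])
d=cam('wrist');save(d,'w16')
```

```text
from [0.5511 0.1076 0.0274] yaw 87.03 gap 0.075 F [-0.1 -0.  -1.8] t 32.75
0 [-0.6, 2.7, -0.7] 0.002 
1 [0, 0, 0] 0 
2 [0, 0, 0] 0 
3 [0, 0, 0] 0 
4 [0, 0, 0] 0 
5 [0, 0, 0] 0 
6 [0, 0, 0] 0 
7 [0, 0, 0] 0 
8 [0, 0, 0] 0 
9 [0, 0, 0] 0 
end [0.5518 0.1069 0.0247] 86.92
```

Good. Lower and release.

>>> {"method": "arm_command", "body": {
  "rows": [
    {"translation": [-0.5, 1, -0.5], "turn": 0, "jaw": -1},
    {"translation": [0, 2, 0], "turn": 0, "jaw": -1},
    {"translation": [0, 0, 0], "turn": 0, "jaw": -1},
    {"translation": [0, 0, 0], "turn": 0, "jaw": -0.5},
    {"translation": [0, 0, 0], "turn": 0, "jaw": -0.5},
    {"translation": [0, 0, 0], "turn": 0, "jaw": -0.5},
    {"translation": [0, -20, 0], "turn": 0, "jaw": -0.5},
    {"translation": [0, -40, 0], "turn": 0, "jaw": -0.4},
    {"translation": [0, -50, 0], "turn": 0, "jaw": -0.3},
    {"translation": [0, -20, 0], "turn": 0, "jaw": -0.3}
  ]
}}

```text
time_s: 34.05
eef_pos: [0.5534, 0.1072, 0.1583]
eef_rot: [[0.052, 0.006, -0.999], [0.999, 0.0, 0.052], [0.001, -1.0, -0.006]]
force: [0.2, -0.4, 0.2]
finger_gap: 0.349
```

Run:
```python
from chk import *
d=cam('wrist');save(d,'w17')
# bar est
print('bar',onz(d,(0,0),.0))
plan([(.44,.30,.20,90,6)])
```

```text
bar [[ 0.3501253  -0.15181378]]
from [0.5543 0.1073 0.1603] yaw 87.04 gap 0.349 F [0.4 0.5 2.8] t 34.1
0 [31.0, -7.0, 21.0] -0.009 
1 [31.0, -6.0, 20.0] -0.008 
2 [32.0, -7.0, 20.0] -0.009 
3 [31.0, -6.0, 20.0] -0.008 
4 [32.0, -7.0, 20.0] -0.009 
5 [32.0, -7.0, 19.0] -0.009 
6 [0, 0, 0] 0 
7 [0, 0, 0] 0 
8 [0, 0, 0] 0 
9 [0, 0, 0] 0 
end [0.4401 0.2998 0.2003] 90.01
```

Run:
```python
from chk import *
d=cam('wrist')
a=onz(d,[(602,67),(613,17)],.04);print('handle ends',a)
b=onz(d,[(547,102),(592,110)],.005);print('bar end corners',b)
v=a[1]-a[0];print(np.degrees(np.arctan2(v[1],v[0])),np.linalg.norm(v),a.mean(0))
t=cam('top');print(onz(t,(186.5,297.5),.04))
s=t['image'].copy();fit(t,'bar',(.42,.335,np.radians(170)),thr=100,show=s)
```

```text
handle ends [[0.43927777 0.33448877]
 [0.40368159 0.33902377]]
bar end corners [[0.46205135 0.31459058]
 [0.4697015  0.35755225]]
172.73954740470649 0.03588390828698204 [0.42147968 0.33675627]
[[0.41950958 0.33811735]]
bar x 0.4201 y 0.3413 ang 168.2 dice 0.590
```

Run:
```python
from h import *
plan([(.42,.335,.12,80,7)])
```

```text
from [0.5526 0.1071 0.1557] yaw 87.03 gap 0.35 F [-0.  -0.3  0.1] t 34.2
0 [32.0, 5.0, 21.0] 0.018 
1 [31.0, 5.0, 21.0] 0.017 
2 [30.0, 5.0, 21.0] 0.018 
3 [31.0, 5.0, 23.0] 0.017 
4 [30.0, 5.0, 22.0] 0.018 
5 [29.0, 6.0, 24.0] 0.017 
6 [30.0, 5.0, 24.0] 0.018 
7 [0, 0, 0] 0 
8 [0, 0, 0] 0 
9 [0, 0, 0] 0 
end [0.4196 0.3354 0.1197] 79.99
```

>>> {"method": "arm_command", "body": {
  "rows": [
    {"translation": [32, 0, 21], "turn": 0.018, "jaw": -0.3},
    {"translation": [31, 0, 21], "turn": 0.018, "jaw": -0.3},
    {"translation": [30, 0, 21], "turn": 0.018, "jaw": -0.3},
    {"translation": [31, 6, 23], "turn": 0.018, "jaw": -0.3},
    {"translation": [30, 10, 22], "turn": 0.018, "jaw": -0.3},
    {"translation": [29, 15, 24], "turn": 0.018, "jaw": -0.3},
    {"translation": [28, 15, 22], "turn": 0.018, "jaw": -0.3},
    {"translation": [10, 15, 6], "turn": 0, "jaw": -0.3},
    {"translation": [0, 10, 0], "turn": 0, "jaw": -0.3},
    {"translation": [0, 0, 0], "turn": 0, "jaw": -0.3}
  ]
}}

```text
time_s: 35.45
eef_pos: [0.4158, 0.3426, 0.0814]
eef_rot: [[0.178, -0.002, -0.984], [0.984, -0.002, 0.178], [-0.003, -1.0, 0.002]]
force: [1.0, 0.2, 0.5]
finger_gap: 0.352
```

Run:
```python
from h import *
d=cam('wrist');save(d,'w18');s=ctrl.sense();print(s['eef_pos'],np.degrees(yaw_of(s['eef_rot'])))
```

```text
[0.41651489 0.34284967 0.08246668] 79.73194671582961
```

Run:
```python
from h import *
d=cam('wrist');s=d['image'].copy()
v=fit(d,'bar',(.42,.340,np.radians(170)),thr=90,roi=.06,show=s)
cv2.imwrite('pics/w18f.png',cv2.resize(s[150:330,240:400],None,fx=3,fy=3)[:,:,::-1])
plan([(v[0],v[1],.013,np.degrees(v[2])-90,5)])
```

```text
bar x 0.4186 y 0.3435 ang 170.7 dice 0.917
from [0.417  0.3432 0.0833] yaw 79.72 gap 0.354 F [-0.   1.3 -0.3] t 35.55
0 [0.1, 14.1, -0.3] -0.003 
1 [0.1, 14.0, -0.3] -0.004 
2 [0.2, 14.1, -0.3] -0.003 
3 [0.1, 14.0, -0.3] -0.004 
4 [0.1, 14.1, -0.3] -0.003 
5 [0, 0, 0] 0 
6 [0, 0, 0] 0 
7 [0, 0, 0] 0 
8 [0, 0, 0] 0 
9 [0, 0, 0] 0 
end [0.4186 0.3435 0.013 ] 80.69
```

>>> {"method": "arm_command", "body": {
  "rows": [
    {"translation": [0, 14, 0], "turn": 0, "jaw": -0.3},
    {"translation": [0, 14, -1], "turn": 0, "jaw": -0.3},
    {"translation": [0, 14, 0], "turn": -0.01, "jaw": -0.3},
    {"translation": [0, 14, 0], "turn": 0, "jaw": -0.3},
    {"translation": [0, 13, 0], "turn": 0, "jaw": -0.3},
    {"translation": [0, 2, 0], "turn": 0, "jaw": -1},
    {"translation": [0, 0, 0], "turn": 0, "jaw": -1},
    {"translation": [0, 0, 0], "turn": 0, "jaw": -1},
    {"translation": [0, 0, 0], "turn": 0, "jaw": -1},
    {"translation": [0, 0, 0], "turn": 0, "jaw": -1}
  ]
}}

```text
time_s: 36.8
eef_pos: [0.4175, 0.344, 0.0125]
eef_rot: [[0.167, 0.0, -0.986], [0.986, 0.0, 0.167], [0.0, -1.0, -0.0]]
force: [0.4, -0.5, -0.7]
finger_gap: 0.09
```

Run:
```python
from chk import *
print(tw(-50,-50))
plan([(.425,.33,.10,80.5,3),(.45,.25,.15,82,3),(*tw(-50,-50),.15,86.9,8),(*tw(-50,-50),.07,86.9,4)])
```

```text
[ 0.53336923 -0.01122289]
from [0.4175 0.344  0.0125] yaw 80.39 gap 0.09 F [ 0.4 -0.5 -0.7] t 36.8
0 [-4.0, -29.0, -3.0] -0.001 
1 [-4.0, -29.0, -3.0] -0.0 
2 [-5.0, -29.0, -4.0] -0.001 
3 [-25.0, -17.0, -13.0] -0.009 
4 [-25.0, -17.0, -12.0] -0.008 
5 [-25.0, -16.0, -12.0] -0.009 
6 [-31.0, -0.0, -15.0] -0.011 
7 [-31.0, -0.0, -14.0] -0.01 
8 [-31.0, -0.0, -15.0] -0.011 
9 [-31.0, -0.0, -13.0] -0.011 
10 [-32.0, -0.0, -14.0] -0.011 
11 [-31.0, -0.0, -13.0] -0.01 
12 [-32.0, -0.0, -13.0] -0.011 
13 [-32.0, -0.0, -13.0] -0.011 
14 [0.0, 20.0, 0.0] 0.0 
15 [0.0, 20.0, 0.0] 0.0 
16 [0.0, 20.0, 0.0] 0.0 
17 [0.0, 20.0, 0.0] 0.0 
18 [0, 0, 0] 0 
19 [0, 0, 0] 0 
end [ 0.5338 -0.0113  0.0695] 86.92
```

>>> {"method": "arm_command", "body": {
  "rows": [
    {"translation": [0, -20, 0], "turn": 0, "jaw": -1},
    {"translation": [-4, -30, -3], "turn": 0, "jaw": -1},
    {"translation": [-10, -32, -5], "turn": 0, "jaw": -1},
    {"translation": [-20, -30, -12], "turn": -0.01, "jaw": -1},
    {"translation": [-25, -20, -12], "turn": -0.01, "jaw": -1},
    {"translation": [-30, -5, -12], "turn": -0.01, "jaw": -1},
    {"translation": [-32, 0, -15], "turn": -0.01, "jaw": -1},
    {"translation": [-32, 0, -15], "turn": -0.01, "jaw": -1},
    {"translation": [-32, 0, -15], "turn": -0.01, "jaw": -1},
    {"translation": [-32, 0, -14], "turn": -0.01, "jaw": -1}
  ]
}}

```text
time_s: 38.05
eef_pos: [0.4899, 0.1136, 0.1494]
eef_rot: [[0.097, 0.001, -0.995], [0.995, 0.0, 0.097], [0.0, -1.0, -0.001]]
force: [0.2, 0.0, -0.2]
finger_gap: 0.087
```

Run:
```python
from chk import *
plan([(*tw(-50,-50),.14,86.9,5),(*tw(-50,-50),.06,86.9,4)])
```

```text
from [0.4899 0.1136 0.1494] yaw 84.42 gap 0.087 F [ 0.2  0.  -0.2] t 38.05
0 [-24.0, 2.0, -11.0] -0.009 
1 [-24.0, 2.0, -11.0] -0.008 
2 [-24.0, 2.0, -11.0] -0.009 
3 [-25.0, 2.0, -10.0] -0.009 
4 [-24.0, 1.0, -10.0] -0.008 
5 [0.0, 20.0, -0.0] -0.0 
6 [0.0, 20.0, -0.0] -0.0 
7 [0.0, 20.0, -0.0] -0.0 
8 [0.0, 20.0, -0.0] -0.0 
9 [0, 0, 0] 0 
end [ 0.5331 -0.0112  0.0604] 86.88
```

>>> {"method": "arm_command", "body": {
  "rows": [
    {"translation": [-24, 0, -11], "turn": -0.009, "jaw": -1},
    {"translation": [-24, 0, -11], "turn": -0.008, "jaw": -1},
    {"translation": [-24, 0, -11], "turn": -0.009, "jaw": -1},
    {"translation": [-24, 0, -10], "turn": -0.008, "jaw": -1},
    {"translation": [-16, 5, -7], "turn": -0.008, "jaw": -1},
    {"translation": [-8, 15, -4], "turn": 0, "jaw": -1},
    {"translation": [0, 20, 0], "turn": 0, "jaw": -1},
    {"translation": [0, 22, 0], "turn": 0, "jaw": -1},
    {"translation": [0, 20, 0], "turn": 0, "jaw": -1},
    {"translation": [0, 5, 0], "turn": 0, "jaw": -1}
  ]
}}

```text
time_s: 39.3
eef_pos: [0.5316, -0.0085, 0.0595]
eef_rot: [[0.055, -0.005, -0.998], [0.998, 0.001, 0.055], [0.001, -1.0, 0.005]]
force: [0.5, 1.0, -1.5]
finger_gap: 0.085
```

Run:
```python
from chk import *
plan([(*tw(-50,-50),.0228,86.9,5)])
d=cam('wrist');save(d,'w19')
```

```text
from [ 0.5316 -0.0085  0.0595] yaw 86.83 gap 0.085 F [ 0.5  1.  -1.5] t 39.3
0 [-0.5, 7.3, -0.4] -0.0 
1 [-0.6, 7.4, -0.3] -0.001 
2 [-0.5, 7.3, -0.4] 0.0 
3 [-0.5, 7.4, -0.4] -0.0 
4 [-0.5, 7.3, -0.4] -0.0 
5 [0, 0, 0] 0 
6 [0, 0, 0] 0 
7 [0, 0, 0] 0 
8 [0, 0, 0] 0 
9 [0, 0, 0] 0 
end [ 0.5334 -0.0112  0.0228] 86.88
```

Run:
```python
from chk import *
plan([(*tw(-51,-45),.0228,86.9,5)])
```

```text
from [ 0.5321 -0.0086  0.0599] yaw 86.83 gap 0.089 F [-1.  -1.2 -1.6] t 39.35
0 [0.5, 7.4, -0.1] -0.0 
1 [0.5, 7.5, -0.1] -0.001 
2 [0.5, 7.4, -0.1] 0.0 
3 [0.4, 7.4, -0.1] -0.0 
4 [0.5, 7.4, -0.0] -0.0 
5 [0, 0, 0] 0 
6 [0, 0, 0] 0 
7 [0, 0, 0] 0 
8 [0, 0, 0] 0 
9 [0, 0, 0] 0 
end [ 0.5326 -0.0062  0.0228] 86.88
```

>>> {"method": "arm_command", "body": {
  "rows": [
    {"translation": [1, 12, 0], "turn": 0, "jaw": -1},
    {"translation": [1, 12, 0], "turn": 0, "jaw": -1},
    {"translation": [0.5, 9, 0], "turn": 0, "jaw": -1},
    {"translation": [0, 4, 0], "turn": 0, "jaw": -1},
    {"translation": [0, 0, 0], "turn": 0, "jaw": -1},
    {"translation": [0, 0, 0], "turn": 0, "jaw": -1},
    {"translation": [0, 0, 0], "turn": 0, "jaw": -1},
    {"translation": [0, 0, 0], "turn": 0, "jaw": -1},
    {"translation": [0, 0, 0], "turn": 0, "jaw": -1},
    {"translation": [0, 0, 0], "turn": 0, "jaw": -1}
  ]
}}

```text
time_s: 40.6
eef_pos: [0.534, -0.0067, 0.0253]
eef_rot: [[0.056, 0.0, -0.998], [0.998, -0.0, 0.056], [-0.0, -1.0, -0.0]]
force: [-0.4, -0.3, -1.1]
finger_gap: 0.085
```

Run:
```python
from chk import *
plan([(*tw(-51,-45),.0225,86.9,1)])
```

```text
from [ 0.534  -0.0067  0.0253] yaw 86.8 gap 0.085 F [-0.4 -0.3 -1.1] t 40.6
0 [0.5, 2.8, 1.4] -0.002 
1 [0, 0, 0] 0 
2 [0, 0, 0] 0 
3 [0, 0, 0] 0 
4 [0, 0, 0] 0 
5 [0, 0, 0] 0 
6 [0, 0, 0] 0 
7 [0, 0, 0] 0 
8 [0, 0, 0] 0 
9 [0, 0, 0] 0 
end [ 0.5326 -0.0062  0.0225] 86.92
```

>>> {"method": "arm_command", "body": {
  "rows": [
    {"translation": [0, 1, 1.5], "turn": 0, "jaw": -1},
    {"translation": [0, 2, 0], "turn": 0, "jaw": -1},
    {"translation": [0, 0, 0], "turn": 0, "jaw": -1},
    {"translation": [0, 0, 0], "turn": 0, "jaw": -0.5},
    {"translation": [0, 0, 0], "turn": 0, "jaw": -0.5},
    {"translation": [0, 0, 0], "turn": 0, "jaw": -0.5},
    {"translation": [0, -20, 0], "turn": 0, "jaw": -0.5},
    {"translation": [0, -40, 0], "turn": 0, "jaw": -0.4},
    {"translation": [0, -50, 0], "turn": 0, "jaw": -0.3},
    {"translation": [0, -50, 0], "turn": 0, "jaw": -0.3}
  ]
}}

```text
time_s: 41.85
eef_pos: [0.5322, -0.0066, 0.1836]
eef_rot: [[0.056, -0.0, -0.998], [0.998, 0.0, 0.056], [0.0, -1.0, 0.0]]
force: [-0.3, -0.2, 0.1]
finger_gap: 0.352
```

Run:
```python
from chk import *
d=cam('wrist');save(d,'w20')
t=cam('top')
a=topdown(t,0.43,0.72,-0.12,0.19,0.015,1900);cv2.imwrite('pics/t20.png',a[:,:,::-1])
print(tw(-130,0));plan([(*tw(-130,0),.12,-3.1,9)])
```

```text
[0.45619023 0.04303025]
from [ 0.5364 -0.0071  0.1899] yaw 86.81 gap 0.347 F [0.  0.4 1.7] t 41.95
0 [5.1, 7.8, 9.2] 0.174 
1 [3.4, 7.7, 10.0] 0.175 
2 [1.6, 7.8, 10.3] 0.174 
3 [-0.2, 7.8, 10.5] 0.174 
4 [-2.1, 7.8, 10.4] 0.175 
5 [-3.8, 7.7, 9.8] 0.174 
6 [-5.4, 7.8, 9.0] 0.174 
7 [-6.9, 7.8, 7.9] 0.175 
8 [-8.2, 7.7, 6.6] 0.174 
9 [0, 0, 0] 0 
end [0.4562 0.043  0.12  ] -3.09
```

>>> {"method": "arm_command", "body": {
  "rows": [
    {"translation": [5, 0, 9], "turn": 0.175, "jaw": -0.3},
    {"translation": [3, 0, 10], "turn": 0.175, "jaw": -0.3},
    {"translation": [2, 8, 10], "turn": 0.175, "jaw": -0.3},
    {"translation": [0, 8, 10], "turn": 0.175, "jaw": -0.3},
    {"translation": [-2, 8, 10], "turn": 0.175, "jaw": -0.3},
    {"translation": [-4, 10, 10], "turn": 0.175, "jaw": -0.3},
    {"translation": [-5, 10, 9], "turn": 0.175, "jaw": -0.3},
    {"translation": [-7, 10, 8], "turn": 0.175, "jaw": -0.3},
    {"translation": [-8, 10, 7], "turn": 0.17, "jaw": -0.3},
    {"translation": [0, 10, 0], "turn": 0, "jaw": -0.3}
  ]
}}

```text
time_s: 43.2
eef_pos: [0.4533, 0.0442, 0.1074]
eef_rot: [[0.999, -0.0, 0.052], [-0.052, 0.0, 0.999], [-0.0, -1.0, -0.0]]
force: [-0.5, 0.5, 0.1]
finger_gap: 0.351
```

Run:
```python
from chk import *
d=cam('wrist');save(d,'w21')
print(proj(d,[[*tw(-130,0),.046],[*tw(-130,55),.046]]))
plan([(*tw(-130,0),.09,-3.1,3),(*tw(-130,0),.033,-3.1,5)])
```

```text
[[317.76326749 248.50460671]
 [318.06873332 165.77225555]]
from [0.4528 0.044  0.106 ] yaw -2.97 gap 0.346 F [-0.2 -0.2 -1.7] t 43.25
0 [1.2, 5.3, -0.3] 0.001 
1 [1.1, 5.3, -0.2] 0.001 
2 [1.2, 5.4, -0.3] 0.0 
3 [-0.0, 11.4, 0.0] 0.0 
4 [-0.0, 11.4, 0.0] 0.0 
5 [-0.0, 11.4, 0.0] 0.0 
6 [-0.0, 11.4, 0.0] 0.0 
7 [-0.0, 11.4, 0.0] 0.0 
8 [0, 0, 0] 0 
9 [0, 0, 0] 0 
end [0.4562 0.043  0.033 ] -3.08
```

>>> {"method": "arm_command", "body": {
  "rows": [
    {"translation": [2, 12, 0], "turn": 0, "jaw": -0.35},
    {"translation": [1.5, 14, 0], "turn": 0, "jaw": -0.4},
    {"translation": [0, 14, 0], "turn": 0, "jaw": -0.4},
    {"translation": [0, 14, 0], "turn": 0, "jaw": -0.4},
    {"translation": [0, 12, 0], "turn": 0, "jaw": -0.4},
    {"translation": [0, 8, 0], "turn": 0, "jaw": -0.4},
    {"translation": [0, 0, 0], "turn": 0, "jaw": -0.4},
    {"translation": [0, 0, 0], "turn": 0, "jaw": -1},
    {"translation": [0, 0, 0], "turn": 0, "jaw": -1},
    {"translation": [0, 0, 0], "turn": 0, "jaw": -1}
  ]
}}

```text
time_s: 44.5
eef_pos: [0.4578, 0.0437, 0.0347]
eef_rot: [[0.998, 0.001, 0.055], [-0.055, -0.0, 0.998], [0.001, -1.0, 0.0]]
force: [0.1, -0.3, 0.1]
finger_gap: -0.005
```

Run:
```python
from chk import *
d=cam('wrist');save(d,'w22')
s=ctrl.sense();print(s['eef_pos'],s['force'],s['finger_gap'])
```

```text
[0.45770197 0.04370672 0.0346396 ] [-0.46139736 -0.09729509  0.25815155] 0.0009716118598162746
```

Run:
```python
from chk import *
d=cam('wrist')
for z in(.02,.03,.046,.055): print(z,proj(d,[[*tw(-130,55),z],[*tw(-130,55)+[-.009,0],z],[*tw(-130,55)+[.009,0],z]]).round(1).tolist())
im=d['image'][230:420,230:400];cv2.imwrite('pics/w22z.png',cv2.resize(im,None,fx=4,fy=3,interpolation=cv2.INTER_CUBIC)[:,:,::-1])
s=cam('scene');im=s['image'][120:300,200:420];cv2.imwrite('pics/s22.png',cv2.resize(im,None,fx=3.5,fy=3.3,interpolation=cv2.INTER_CUBIC)[:,:,::-1])
```

```text
0.02 [[310.0, 171.8], [292.2, 172.8], [327.7, 170.8]]
0.03 [[309.7, 173.6], [291.0, 174.6], [328.5, 172.5]]
0.046 [[309.2, 176.9], [288.6, 178.1], [329.9, 175.8]]
0.055 [[308.9, 179.1], [287.1, 180.3], [330.8, 177.9]]
```

Run:
```python
from chk import *
s=cam('scene')
f=lambda P:((proj(s,P)-[200,120])*[3.5,3.3]).round(0).tolist()
for z in(.02,.03,.046,.055): print(z,f([[*tw(-130,-55),z],[*tw(-130,-124),z]]))
print('lip',f([[*tw(-113,-113),.028]]))
d=cam('wrist')
for z in(.01,.02,.03,.046): print(z,proj(d,[[*tw(-130,124),z],[*tw(-113,113),.028]]).round(1).tolist())
```

```text
0.02 [[305.0, 483.0], [371.0, 549.0]]
0.03 [[304.0, 472.0], [370.0, 537.0]]
0.046 [[302.0, 453.0], [369.0, 519.0]]
0.055 [[301.0, 443.0], [368.0, 508.0]]
lip [[384.0, 516.0]]
0.01 [[310.1, 27.4], [347.9, 42.0]]
0.02 [[309.8, 20.8], [347.9, 42.0]]
0.03 [[309.5, 13.3], [347.9, 42.0]]
0.046 [[308.9, -0.7], [347.9, 42.0]]
```

Run:
```python
from chk import *
s=cam('scene');q=ctrl.sense();p=q['eef_pos']
im=cv2.resize(s['image'][205:285,240:320],None,fx=7,fy=7,interpolation=cv2.INTER_CUBIC)
f=lambda P:tuple(int(v) for v in ((proj(s,P)[0]-[240,205])*7))
cv2.circle(im,f(p),4,(255,0,0),-1)
for z,c in((.046,(0,255,0)),(.025,(255,255,0))):
    cv2.line(im,f([*tw(-130,55),z]),f([*tw(-130,-55),z]),c,1)
cv2.imwrite('pics/s23.png',im[:,:,::-1])
print(p,q['finger_gap'],q['force'])
```

```text
[0.45735812 0.04369989 0.03424249] -0.0005609604496968192 [-0.55355285  0.21516252  0.21013202]
```

>>> {"method": "arm_command", "body": {
  "rows": [
    {"translation": [0, 0, 0], "turn": 0, "jaw": -0.3},
    {"translation": [0, 0, 0], "turn": 0, "jaw": -0.3},
    {"translation": [0, 0, 0], "turn": 0, "jaw": -0.3},
    {"translation": [0, 0, 0], "turn": 0, "jaw": -0.3},
    {"translation": [0, 0, 0], "turn": 0, "jaw": -0.3},
    {"translation": [0, 0, 0], "turn": 0, "jaw": -0.3},
    {"translation": [0, 0, 0], "turn": 0, "jaw": -0.3},
    {"translation": [0, 0, 0], "turn": 0, "jaw": -0.3},
    {"translation": [0, 0, 0], "turn": 0, "jaw": -0.3},
    {"translation": [0, 0, 0], "turn": 0, "jaw": -0.3}
  ]
}}

```text
time_s: 46.05
eef_pos: [0.4573, 0.0437, 0.0342]
eef_rot: [[0.998, 0.0, 0.055], [-0.055, 0.0, 0.998], [0.0, -1.0, 0.0]]
force: [0.3, 0.3, -0.6]
finger_gap: 0.354
```

Run:
```python
from chk import *
s=cam('scene');q=ctrl.sense();p=q['eef_pos']
im=cv2.resize(s['image'][205:285,240:320],None,fx=7,fy=7,interpolation=cv2.INTER_CUBIC)
f=lambda P:tuple(int(v) for v in ((proj(s,P)[0]-[240,205])*7))
cv2.circle(im,f(p),4,(255,0,0),-1)
for z,c in((.046,(0,255,0)),(.025,(255,255,0))):
    cv2.line(im,f([*tw(-130,55),z]),f([*tw(-130,-55),z]),c,1)
d=cam('wrist');w=cv2.resize(d['image'][150:430,200:440],None,fx=2,fy=2)
h=np.zeros((560,560+480,3),np.uint8);h[:,:560]=im;h[:,560:]=w[:560]
cv2.imwrite('pics/s24.png',cv2.resize(h,(800,430))[:,:,::-1])
print(p,q['finger_gap'],q['force'])
```

```text
[0.45733349 0.04370477 0.03422104] 0.3533353319372146 [ 0.00467212  0.31228868 -0.07625468]
```

>>> {"method": "arm_command", "body": {
  "rows": [
    {"translation": [-1.5, 0, 0], "turn": 0, "jaw": -0.35},
    {"translation": [-1.5, 0, 0], "turn": 0, "jaw": -0.4},
    {"translation": [0, 2, 0], "turn": 0, "jaw": -0.4},
    {"translation": [0, 2, 0], "turn": 0, "jaw": -0.4},
    {"translation": [0, 2, 0], "turn": 0, "jaw": -0.4},
    {"translation": [0, 2, 0], "turn": 0, "jaw": -0.4},
    {"translation": [0, 0, 0], "turn": 0, "jaw": -0.4},
    {"translation": [0, 0, 0], "turn": 0, "jaw": -0.4},
    {"translation": [0, 0, 0], "turn": 0, "jaw": -0.4},
    {"translation": [0, 0, 0], "turn": 0, "jaw": -0.4}
  ]
}}

```text
time_s: 47.4
eef_pos: [0.4545, 0.0438, 0.0263]
eef_rot: [[0.998, 0.0, 0.055], [-0.055, -0.0, 0.998], [0.0, -1.0, -0.0]]
force: [0.3, 0.1, 0.5]
finger_gap: 0.297
```

>>> {"method": "arm_command", "body": {
  "rows": [
    {"translation": [0, 0, 0], "turn": 0, "jaw": -0.6},
    {"translation": [0, 0, 0], "turn": 0, "jaw": -1},
    {"translation": [0, 0, 0], "turn": 0, "jaw": -1},
    {"translation": [0, 0, 0], "turn": 0, "jaw": -1},
    {"translation": [0, 0, 0], "turn": 0, "jaw": -1},
    {"translation": [0, 0, 0], "turn": 0, "jaw": -1},
    {"translation": [0, 0, 0], "turn": 0, "jaw": -1},
    {"translation": [0, 0, 0], "turn": 0, "jaw": -1},
    {"translation": [0, 0, 0], "turn": 0, "jaw": -1},
    {"translation": [0, 0, 0], "turn": 0, "jaw": -1}
  ]
}}

```text
time_s: 48.65
eef_pos: [0.4548, 0.0439, 0.0264]
eef_rot: [[0.998, 0.001, 0.055], [-0.055, -0.0, 0.998], [0.001, -1.0, 0.0]]
force: [3.2, 0.6, 1.5]
finger_gap: 0.135
```

Run:
```python
from chk import *
d=cam('wrist');save(d,'w25')
q=ctrl.sense();print(q['eef_pos'],q['finger_gap'],q['force'])
```

```text
[0.45474835 0.04386327 0.02640381] 0.13463717923793472 [2.69705612 0.06870526 1.19884747]
```

>>> {"method": "arm_command", "body": {
  "rows": [
    {"translation": [0.5, -11.3, 0], "turn": 0, "jaw": -1},
    {"translation": [1.5, -11.2, 0], "turn": 0, "jaw": -1},
    {"translation": [2.5, -11.1, 0], "turn": 0, "jaw": -1},
    {"translation": [3.4, -10.8, 0], "turn": 0, "jaw": -1},
    {"translation": [4.3, -10.5, 0], "turn": 0, "jaw": -1},
    {"translation": [5.2, -10.1, 0], "turn": 0, "jaw": -1},
    {"translation": [0, 0, 0], "turn": 0, "jaw": -1},
    {"translation": [0, 0, 0], "turn": 0, "jaw": -1},
    {"translation": [0, 0, 0], "turn": 0, "jaw": -1},
    {"translation": [0, 0, 0], "turn": 0, "jaw": -1}
  ]
}}

```text
time_s: 49.95
eef_pos: [0.4712, 0.0429, 0.0907]
eef_rot: [[0.998, -0.001, 0.055], [-0.055, 0.0, 0.998], [-0.001, -1.0, -0.0]]
force: [-0.1, 0.2, 0.5]
finger_gap: -0.001
```

Run:
```python
from chk import *
d=cam('wrist');save(d,'w26')
s=cam('scene');cv2.imwrite('pics/s26.png',cv2.resize(s['image'][100:300,180:420],None,fx=3,fy=2.9,interpolation=cv2.INTER_CUBIC)[:,:,::-1])
q=ctrl.sense();print(q['eef_pos'],q['finger_gap'],q['force'])
```

```text
[0.47142011 0.04293916 0.09092663] -0.0015391803239103248 [-0.3889969   0.57361903 -0.25157494]
```

Run:
```python
from chk import *
d=cam('wrist');he=np.array(d['hand_eye'])
def rayat(pos,yaw,px):
    c,s=np.cos(np.radians(yaw)),np.sin(np.radians(yaw))
    R=np.array([[c,0,-s],[s,0,c],[0,-1,0]]);T=np.eye(4);T[:3,:3]=R;T[:3,3]=pos;M=T@he
    dd=dict(d);dd['eye']=M[:3,3];dd['attitude']=M[:3,:3]
    r=ray(dd,px)[0];return M[:3,3],r/np.linalg.norm(r)
obs=[((.5511,.1076,.0274),87.03,(284,85)),((.4714,.0429,.0909),-3.15,(288,168)),((.4577,.0437,.0347),-3.15,(309,178))]
s=cam('scene');
A=[];B=[]
for o in obs:
    e,r=rayat(*o);M=np.eye(3)-np.outer(r,r);A.append(M);B.append(M@e)
x=np.linalg.lstsq(np.vstack(A),np.hstack(B),rcond=None)[0];print(x, np.hstack([a@x-b for a,b in zip(A,B)]).round(4))
print('expected',tw(-130,55))
for z in(.02,.03,.04,.046):
  print(z,[ (e+r*((z-e[2])/r[2])).round(4).tolist() for e,r in (rayat(*o) for o in obs)])
```

```text
[0.45925478 0.09848721 0.04303873] [-0.0003 -0.0025  0.0002 -0.      0.0012 -0.0001  0.0003  0.0013 -0.0001]
expected [0.45916457 0.09794976]
0.02 [[0.4562, 0.0993, 0.02], [0.4575, 0.0957, 0.02], [0.4585, 0.0948, 0.02]]
0.03 [[0.4576, 0.1, 0.03], [0.4582, 0.0964, 0.03], [0.4587, 0.0958, 0.03]]
0.04 [[0.4591, 0.1008, 0.04], [0.459, 0.0971, 0.04], [0.4589, 0.0969, 0.04]]
0.046 [[0.46, 0.1012, 0.046], [0.4595, 0.0975, 0.046], [0.459, 0.0975, 0.046]]
```

>>> {"method": "arm_command", "body": {
  "rows": [
    {"translation": [-8, 0, 0], "turn": 0, "jaw": -0.35},
    {"translation": [-8, 0, 0], "turn": 0, "jaw": -0.35},
    {"translation": [0, 0, 0], "turn": 0, "jaw": -0.35},
    {"translation": [0, 15, 0], "turn": 0, "jaw": -0.35},
    {"translation": [0, 15, 0], "turn": 0, "jaw": -0.35},
    {"translation": [0, 15, 0], "turn": 0, "jaw": -0.4},
    {"translation": [0, 12, 0], "turn": 0, "jaw": -0.4},
    {"translation": [0, 8, 0], "turn": 0, "jaw": -0.4},
    {"translation": [0, 0, 0], "turn": 0, "jaw": -0.4},
    {"translation": [0, 0, 0], "turn": 0, "jaw": -0.4}
  ]
}}

```text
time_s: 51.4
eef_pos: [0.4562, 0.0438, 0.0267]
eef_rot: [[0.998, 0.001, 0.055], [-0.055, -0.0, 0.998], [0.001, -1.0, 0.0]]
force: [0.5, 0.9, 0.2]
finger_gap: 0.3
```

Run:
```python
from chk import *
d=cam('wrist');save(d,'w27')
q=ctrl.sense();print(q['eef_pos'],q['finger_gap'],q['force'])
```

```text
[0.45642416 0.04376675 0.02689436] 0.2979368828254054 [-0.90214159  0.02506816  0.29459469]
```

>>> {"method": "arm_command", "body": {
  "rows": [
    {"translation": [-1, 2, 0], "turn": 0, "jaw": -0.4},
    {"translation": [0, 0, 0], "turn": 0, "jaw": -0.7},
    {"translation": [0, 0, 0], "turn": 0, "jaw": -1},
    {"translation": [0, 0, 0], "turn": 0, "jaw": -1},
    {"translation": [0, 0, 0], "turn": 0, "jaw": -1},
    {"translation": [0, -4, 0], "turn": 0, "jaw": -1},
    {"translation": [0, -6, 0], "turn": 0, "jaw": -1},
    {"translation": [1, -6, 0], "turn": 0, "jaw": -1},
    {"translation": [1, -6, 0], "turn": 0, "jaw": -1},
    {"translation": [0, 0, 0], "turn": 0, "jaw": -1}
  ]
}}

```text
time_s: 52.7
eef_pos: [0.4572, 0.0437, 0.0471]
eef_rot: [[0.998, 0.001, 0.055], [-0.055, -0.0, 0.998], [0.001, -1.0, -0.0]]
force: [0.9, 0.0, -0.9]
finger_gap: 0.002
```

Run:
```python
from chk import *
d=cam('wrist');save(d,'w28')
q=ctrl.sense();print(q['eef_pos'],q['finger_gap'],q['force'])
```

```text
[0.45710478 0.04371608 0.04683385] 0.0022206804271859386 [-0.15536575 -0.29340362  0.37704416]
```

Run:
```python
from chk import *
plan([(*tw(-130,-85),.075,-3.1,4)])
```

```text
from [0.4571 0.0437 0.0468] yaw -3.15 gap 0.002 F [-0.2 -0.3  0.4] t 52.75
0 [-0.0, -7.0, -21.0] -0.0 
1 [-0.0, -7.0, -22.0] -0.0 
2 [-1.0, -7.0, -21.0] -0.001 
3 [0.0, -7.0, -22.0] 0.0 
4 [0, 0, 0] 0 
5 [0, 0, 0] 0 
6 [0, 0, 0] 0 
7 [0, 0, 0] 0 
8 [0, 0, 0] 0 
9 [0, 0, 0] 0 
end [ 0.4514 -0.0421  0.0748] -3.09
```

>>> {"method": "arm_command", "body": {
  "rows": [
    {"translation": [0, -12, 0], "turn": 0, "jaw": -1},
    {"translation": [0, -12, 0], "turn": 0, "jaw": -0.6},
    {"translation": [0, -4, -20], "turn": 0, "jaw": -0.5},
    {"translation": [0, 0, -22], "turn": 0, "jaw": -0.5},
    {"translation": [-1, 0, -22], "turn": 0, "jaw": -0.5},
    {"translation": [0, 0, -22], "turn": 0, "jaw": -0.5},
    {"translation": [0, 8, 0], "turn": 0, "jaw": -0.5},
    {"translation": [0, 10, 0], "turn": 0, "jaw": -0.5},
    {"translation": [0, 0, 0], "turn": 0, "jaw": -0.5},
    {"translation": [0, 0, 0], "turn": 0, "jaw": -0.5}
  ]
}}

```text
time_s: 54.0
eef_pos: [0.4508, -0.0414, 0.056]
eef_rot: [[0.999, -0.001, 0.054], [-0.054, 0.0, 0.999], [-0.001, -1.0, 0.0]]
force: [0.4, 0.5, 1.4]
finger_gap: 0.253
```

Run:
```python
from chk import *
d=cam('wrist');save(d,'w29')
q=ctrl.sense();print(q['eef_pos'],q['finger_gap'],q['force'],q['joint_vel'])
```

```text
[ 0.45106838 -0.04156604  0.05624324] 0.24669631830978792 [ 0.33831776 -1.17201558  1.23615789] [-0.00224699 -0.00104428  0.00667299 -0.00078196  0.0002974  -0.00029893]
```

>>> {"method": "arm_command", "body": {
  "rows": [
    {"translation": [0, 8, 0], "turn": 0, "jaw": -0.55},
    {"translation": [0, 8, 0], "turn": 0, "jaw": -0.6},
    {"translation": [0, 7, 0], "turn": 0, "jaw": -0.6},
    {"translation": [0, 5, 0], "turn": 0, "jaw": -0.6},
    {"translation": [0, 3, 0], "turn": 0, "jaw": -0.6},
    {"translation": [0, 2, 0], "turn": 0, "jaw": -0.6},
    {"translation": [0, 2, 0], "turn": 0, "jaw": -0.6},
    {"translation": [0, 0, 0], "turn": 0, "jaw": -0.6},
    {"translation": [0, 0, 0], "turn": 0, "jaw": -0.6},
    {"translation": [0, 0, 0], "turn": 0, "jaw": -0.6}
  ]
}}

```text
time_s: 55.3
eef_pos: [0.4512, -0.0421, 0.0214]
eef_rot: [[0.998, 0.0, 0.055], [-0.055, -0.0, 0.998], [0.0, -1.0, -0.0]]
force: [-1.1, 0.0, 0.2]
finger_gap: 0.197
```

Run:
```python
from chk import *
d=cam('wrist');save(d,'w30')
q=ctrl.sense();print(q['eef_pos'],q['finger_gap'],q['force'],q['joint_vel'])
```

```text
[ 0.45113443 -0.04210275  0.02135129] 0.20018833117839052 [-0.10137771  0.4095778  -0.21185207] [-0.00138025  0.00105642 -0.00011803 -0.00078671  0.00145269  0.00078762]
```

>>> {"method": "arm_command", "body": {
  "rows": [
    {"translation": [-1, 2, 0], "turn": 0, "jaw": -0.6},
    {"translation": [0, 0, 0], "turn": 0, "jaw": -0.8},
    {"translation": [0, 0, 0], "turn": 0, "jaw": -1},
    {"translation": [0, 0, 0], "turn": 0, "jaw": -1},
    {"translation": [0, 0, 0], "turn": 0, "jaw": -1},
    {"translation": [0, -4, 0], "turn": 0, "jaw": -1},
    {"translation": [0, -6, 0], "turn": 0, "jaw": -1},
    {"translation": [1, -7, 0], "turn": 0, "jaw": -1},
    {"translation": [1, -8, 0], "turn": 0, "jaw": -1},
    {"translation": [0, 0, 0], "turn": 0, "jaw": -1}
  ]
}}

```text
time_s: 56.6
eef_pos: [0.4522, -0.0421, 0.045]
eef_rot: [[0.998, 0.0, 0.055], [-0.055, -0.0, 0.998], [0.0, -1.0, 0.0]]
force: [1.9, 0.0, -2.5]
finger_gap: 0.087
```

Run:
```python
from chk import *
d=cam('wrist');save(d,'w31')
q=ctrl.sense();print(q['eef_pos'],q['finger_gap'],q['force'],q['joint_vel'])
```

```text
[ 0.45215091 -0.04209512  0.04463293] 0.08326931045847312 [ 1.50663728  0.12775459 -4.12574113] [-0.00104115  0.00399554 -0.01020505 -0.01320167  0.00122005  0.00216643]
```

>>> {"method": "arm_command", "body": {
  "rows": [
    {"translation": [3.3, -13.2, 0], "turn": 0, "jaw": -1},
    {"translation": [4.6, -12.8, 0], "turn": 0, "jaw": -1},
    {"translation": [6, -12.2, 0], "turn": 0, "jaw": -1},
    {"translation": [7.2, -11.6, 0], "turn": 0, "jaw": -1},
    {"translation": [8.4, -10.7, 0], "turn": 0, "jaw": -1},
    {"translation": [9.4, -9.8, 0], "turn": 0, "jaw": -1},
    {"translation": [10.5, -8.7, 0], "turn": 0, "jaw": -1},
    {"translation": [11.2, -7.6, 0], "turn": 0, "jaw": -1},
    {"translation": [0, 0, 0], "turn": 0, "jaw": -1},
    {"translation": [0, 0, 0], "turn": 0, "jaw": -1}
  ]
}}

```text
time_s: 57.9
eef_pos: [0.5127, -0.0456, 0.1354]
eef_rot: [[0.998, 0.002, 0.055], [-0.055, -0.001, 0.998], [0.002, -1.0, -0.001]]
force: [-6.9, 0.8, 10.9]
finger_gap: 0.062
```

Run:
```python
from chk import *
d=cam('wrist');save(d,'w32')
q=ctrl.sense();print(q['eef_pos'],q['finger_gap'],q['force'],q['joint_vel'])
s=cam('scene');cv2.imwrite('pics/s32.png',cv2.resize(s['image'][60:300,180:420],None,fx=2.5,fy=2.5,interpolation=cv2.INTER_CUBIC)[:,:,::-1])
```

```text
[ 0.51262582 -0.04556365  0.13532216] 0.06202397425450834 [-7.21574877  1.20277108 10.90565656] [ 1.47127499e-05 -3.25935274e-03 -3.05466288e-03 -4.80584152e-04
  1.14771453e-03  1.10234994e-03]
```

>>> {"method": "arm_command", "body": {
  "rows": [
    {"translation": [10.5, -9, 0], "turn": 0, "jaw": -1},
    {"translation": [12.6, -5.1, 0], "turn": 0, "jaw": -1},
    {"translation": [13, -3.8, 0], "turn": 0, "jaw": -1},
    {"translation": [13.2, -2.3, 0], "turn": 0, "jaw": -1},
    {"translation": [10, -1, 0], "turn": 0, "jaw": -1},
    {"translation": [0, 0, 0], "turn": 0, "jaw": -1},
    {"translation": [0, 0, 0], "turn": 0, "jaw": -1},
    {"translation": [0, 0, 0], "turn": 0, "jaw": -1},
    {"translation": [0, 0, 0], "turn": 0, "jaw": -1},
    {"translation": [0, 0, 0], "turn": 0, "jaw": -1}
  ]
}}

```text
time_s: 59.25
eef_pos: [0.5715, -0.0487, 0.152]
eef_rot: [[0.998, -0.0, 0.055], [-0.055, -0.0, 0.998], [-0.0, -1.0, -0.0]]
force: [-0.4, -0.7, -0.4]
finger_gap: -0.003
```

Run:
```python
from chk import *
d=cam('wrist');save(d,'w33')
q=ctrl.sense();print(q['eef_pos'],q['finger_gap'],q['force'])
s=cam('scene');cv2.imwrite('pics/s33.png',cv2.resize(s['image'][60:300,180:420],None,fx=2.5,fy=2.5,interpolation=cv2.INTER_CUBIC)[:,:,::-1])
```

```text
[ 0.57155604 -0.04872617  0.15201608] 0.0017935687994518504 [ 0.22785487 -0.32445207 -0.72847603]
```

Run:
```python
from chk import *
plan([(.452,-.042,.11,-3.1,5),(.451,-.042,.05,-3.1,3)])
```

```text
from [ 0.5716 -0.0487  0.152 ] yaw -3.15 gap -0.003 F [-0.7 -0.7 -0.7] t 59.35
0 [-24.0, 8.0, 0.0] -0.0 
1 [-24.0, 9.0, 0.0] -0.0 
2 [-24.0, 8.0, 0.0] -0.001 
3 [-24.0, 9.0, 0.0] 0.0 
4 [-24.0, 8.0, 0.0] 0.0 
5 [-0.0, 20.0, 0.0] 0.0 
6 [-1.0, 20.0, 0.0] 0.0 
7 [0.0, 20.0, 0.0] 0.0 
8 [0, 0, 0] 0 
9 [0, 0, 0] 0 
end [ 0.4508 -0.0421  0.05  ] -3.1
```

>>> {"method": "arm_command", "body": {
  "rows": [
    {"translation": [-24, 0, 0], "turn": 0, "jaw": -0.6},
    {"translation": [-24, 8, 0], "turn": 0, "jaw": -0.6},
    {"translation": [-24, 8, 0], "turn": 0, "jaw": -0.6},
    {"translation": [-24, 10, 0], "turn": 0, "jaw": -0.6},
    {"translation": [-24, 10, 0], "turn": 0, "jaw": -0.6},
    {"translation": [-1, 20, 0], "turn": 0, "jaw": -0.6},
    {"translation": [0, 20, 0], "turn": 0, "jaw": -0.6},
    {"translation": [0, 15, 0], "turn": 0, "jaw": -0.6},
    {"translation": [0, 5, 0], "turn": 0, "jaw": -0.6},
    {"translation": [0, 0, 0], "turn": 0, "jaw": -0.6}
  ]
}}

```text
time_s: 60.6
eef_pos: [0.4509, -0.042, 0.0559]
eef_rot: [[0.998, -0.0, 0.055], [-0.055, 0.0, 0.998], [-0.0, -1.0, 0.0]]
force: [0.8, -1.0, 0.3]
finger_gap: 0.199
```

Run:
```python
from chk import *
d=cam('wrist');save(d,'w34')
plan([(.450,-.042,.019,-3.1,4)])
```

```text
from [ 0.4513 -0.0421  0.0565] yaw -3.15 gap 0.205 F [0.1 0.3 0.5] t 60.65
0 [-0.3, 9.4, 0.0] -0.0 
1 [-0.4, 9.3, 0.0] -0.0 
2 [-0.3, 9.4, 0.0] -0.001 
3 [-0.3, 9.4, 0.1] 0.0 
4 [0, 0, 0] 0 
5 [0, 0, 0] 0 
6 [0, 0, 0] 0 
7 [0, 0, 0] 0 
8 [0, 0, 0] 0 
9 [0, 0, 0] 0 
end [ 0.45  -0.042  0.019] -3.09
```

>>> {"method": "arm_command", "body": {
  "rows": [
    {"translation": [0, 10, 0], "turn": 0, "jaw": -0.6},
    {"translation": [-1, 10, 0], "turn": 0, "jaw": -0.6},
    {"translation": [0, 10, 0], "turn": 0, "jaw": -0.6},
    {"translation": [0, 8, 0], "turn": 0, "jaw": -0.6},
    {"translation": [0, 0, 0], "turn": 0, "jaw": -0.6},
    {"translation": [0, 0, 0], "turn": 0, "jaw": -0.8},
    {"translation": [0, 0, 0], "turn": 0, "jaw": -1},
    {"translation": [0, 0, 0], "turn": 0, "jaw": -1},
    {"translation": [0, 0, 0], "turn": 0, "jaw": -1},
    {"translation": [0, 0, 0], "turn": 0, "jaw": -1}
  ]
}}

```text
time_s: 61.9
eef_pos: [0.4499, -0.0419, 0.018]
eef_rot: [[0.998, 0.0, 0.055], [-0.055, 0.0, 0.998], [-0.0, -1.0, 0.0]]
force: [-0.0, 0.8, -0.9]
finger_gap: 0.086
```

>>> {"method": "arm_command", "body": {
  "rows": [
    {"translation": [0.5, -11, 0], "turn": 0, "jaw": -1},
    {"translation": [1.5, -11, 0], "turn": 0, "jaw": -1},
    {"translation": [2.5, -11, 0], "turn": 0, "jaw": -1},
    {"translation": [3.4, -10.5, 0], "turn": 0, "jaw": -1},
    {"translation": [4.3, -10.5, 0], "turn": 0, "jaw": -1},
    {"translation": [5.2, -10, 0], "turn": 0, "jaw": -1},
    {"translation": [0, 0, 0], "turn": 0, "jaw": -1},
    {"translation": [0, 0, 0], "turn": 0, "jaw": -1},
    {"translation": [0, 0, 0], "turn": 0, "jaw": -1},
    {"translation": [0, 0, 0], "turn": 0, "jaw": -1}
  ]
}}

```text
time_s: 63.15
eef_pos: [0.4658, -0.0429, 0.0826]
eef_rot: [[0.998, -0.003, 0.055], [-0.055, 0.0, 0.998], [-0.003, -1.0, -0.0]]
force: [-5.8, 0.4, 1.0]
finger_gap: 0.08
```

>>> {"method": "arm_command", "body": {
  "rows": [
    {"translation": [6.7, -9.0, 0], "turn": 0, "jaw": -1},
    {"translation": [7, -9, 0], "turn": 0, "jaw": -1},
    {"translation": [7.8, -8.5, 0], "turn": 0, "jaw": -1},
    {"translation": [8.5, -7.6, 0], "turn": 0, "jaw": -1},
    {"translation": [9.1, -7, 0], "turn": 0, "jaw": -1},
    {"translation": [0, 0, 0], "turn": 0, "jaw": -1},
    {"translation": [0, 0, 0], "turn": 0, "jaw": -1},
    {"translation": [0, 0, 0], "turn": 0, "jaw": -1},
    {"translation": [0, 0, 0], "turn": 0, "jaw": -1},
    {"translation": [0, 0, 0], "turn": 0, "jaw": -1}
  ]
}}

```text
time_s: 64.4
eef_pos: [0.5039, -0.0451, 0.1274]
eef_rot: [[0.998, -0.003, 0.055], [-0.055, -0.001, 0.998], [-0.003, -1.0, -0.001]]
force: [-14.1, 0.9, 15.0]
finger_gap: 0.078
```

Run:
```python
from chk import *
d=cam('wrist');save(d,'w35')
```

>>> {"method": "arm_command", "body": {
  "rows": [
    {"translation": [0, 0, 0], "turn": 0, "jaw": -0.6},
    {"translation": [0, 0, 0], "turn": 0, "jaw": -0.6},
    {"translation": [0, 2, 0], "turn": 0, "jaw": -0.6},
    {"translation": [0, 3, 0], "turn": 0, "jaw": -0.6},
    {"translation": [0, 4, 0], "turn": 0, "jaw": -0.6},
    {"translation": [0, 0, 0], "turn": 0, "jaw": -0.6},
    {"translation": [0, 0, 0], "turn": 0, "jaw": -0.6},
    {"translation": [0, 0, 0], "turn": 0, "jaw": -0.6},
    {"translation": [0, 0, 0], "turn": 0, "jaw": -0.6},
    {"translation": [0, 0, 0], "turn": 0, "jaw": -0.6}
  ]
}}

```text
time_s: 65.7
eef_pos: [0.5064, -0.0451, 0.1142]
eef_rot: [[0.998, 0.0, 0.055], [-0.055, 0.0, 0.998], [0.0, -1.0, 0.0]]
force: [-0.6, 0.4, 0.3]
finger_gap: 0.199
```

Run:
```python
from chk import *
d=cam('wrist');save(d,'w36')
```

>>> {"method": "arm_command", "body": {
  "rows": [
    {"translation": [9, -4, 0], "turn": 0, "jaw": -0.6},
    {"translation": [9, -4, 0], "turn": 0, "jaw": -0.6},
    {"translation": [9, -3, 0], "turn": 0, "jaw": -0.6},
    {"translation": [9, -3, 0], "turn": 0, "jaw": -0.6},
    {"translation": [9, -2, 0], "turn": 0, "jaw": -0.6},
    {"translation": [9, -2, 0], "turn": 0, "jaw": -0.6},
    {"translation": [9, -1, 0], "turn": 0, "jaw": -0.6},
    {"translation": [9, 0, 0], "turn": 0, "jaw": -0.6},
    {"translation": [0, 0, 0], "turn": 0, "jaw": -0.6},
    {"translation": [0, 0, 0], "turn": 0, "jaw": -0.6}
  ]
}}

```text
time_s: 67.0
eef_pos: [0.5779, -0.049, 0.1329]
eef_rot: [[0.998, -0.001, 0.055], [-0.055, 0.0, 0.998], [-0.001, -1.0, 0.0]]
force: [-0.7, -0.5, 0.1]
finger_gap: 0.2
```

Run:
```python
from chk import *
d=cam('wrist');save(d,'w37')
s=cam('scene');cv2.imwrite('pics/s37.png',cv2.resize(s['image'][60:300,180:420],None,fx=2.5,fy=2.5,interpolation=cv2.INTER_CUBIC)[:,:,::-1])
```

>>> {"method": "arm_command", "body": {
  "rows": [
    {"translation": [1, -15, 0], "turn": 0, "jaw": -0.5},
    {"translation": [0, -30, 0], "turn": 0, "jaw": -0.5},
    {"translation": [0, -40, 0], "turn": 0, "jaw": -0.5},
    {"translation": [0, -40, 0], "turn": 0, "jaw": -0.3},
    {"translation": [0, -40, -30], "turn": 0, "jaw": 0},
    {"translation": [-5, -10, -60], "turn": 0, "jaw": 0},
    {"translation": [-10, 0, -60], "turn": 0, "jaw": 0},
    {"translation": [-15, 0, -60], "turn": 0, "jaw": 0},
    {"translation": [-20, 0, -60], "turn": 0, "jaw": 0},
    {"translation": [-20, 0, -50], "turn": 0, "jaw": 0}
  ]
}}

```text
time_s: 68.35
eef_pos: [0.4909, -0.3663, 0.3093]
eef_rot: [[0.998, 0.001, 0.056], [-0.056, -0.001, 0.998], [0.001, -1.0, -0.001]]
force: [0.3, 0.6, -0.2]
finger_gap: 0.501
```

Run:
```python
from chk import *
plan([(.49,-.40,.30,-3,3)])
t=cam('top');save(t,'t38');s=cam('scene');save(s,'s38')
```

```text
from [ 0.4909 -0.3663  0.3093] yaw -3.2 gap 0.501 F [ 0.3  0.6 -0.2] t 68.35
0 [0.3, 3.1, -11.2] -0.001 
1 [0.3, 3.1, -11.3] -0.001 
2 [0.3, 3.1, -11.2] -0.001 
3 [0, 0, 0] 0 
4 [0, 0, 0] 0 
5 [0, 0, 0] 0 
6 [0, 0, 0] 0 
7 [0, 0, 0] 0 
8 [0, 0, 0] 0 
9 [0, 0, 0] 0 
end [ 0.49 -0.4   0.3 ] -3.03
```

Bail is upright (bar at (322,170) as at the start), all plates in. Settle and take the timer view.

>>> {"method": "arm_command", "body": {
  "rows": [
    {"translation": [0, 3, -11], "turn": 0, "jaw": 0.2},
    {"translation": [0, 3, -11], "turn": 0, "jaw": 0.4},
    {"translation": [0, 3, -11], "turn": 0, "jaw": 0.6},
    {"translation": [0, 0, 0], "turn": 0, "jaw": 0.7},
    {"translation": [0, 0, 0], "turn": 0, "jaw": 0.7},
    {"translation": [0, 0, 0], "turn": 0, "jaw": 0.7},
    {"translation": [0, 0, 0], "turn": 0, "jaw": 0.7},
    {"translation": [0, 0, 0], "turn": 0, "jaw": 0.7},
    {"translation": [0, 0, 0], "turn": 0, "jaw": 0.7},
    {"translation": [0, 0, 0], "turn": 0, "jaw": 0.7}
  ]
}}

```text
time_s: 69.7
eef_pos: [0.4902, -0.397, 0.2991]
eef_rot: [[0.998, 0.0, 0.055], [-0.055, -0.0, 0.998], [0.0, -1.0, -0.0]]
force: [-0.3, 0.2, 0.2]
finger_gap: 0.85
```

Run:
```python
from chk import *
d=cam('wrist');q=ctrl.sense();print(q['eef_pos'],q['joint_vel'])
save(d,'w38');cv2.imwrite('pics/w38z.png',cv2.resize(d['image'][80:300,300:520],None,fx=3.4,fy=2.7,interpolation=cv2.INTER_CUBIC)[:,:,::-1])
```

```text
[ 0.49016656 -0.39705873  0.29911772] [ 0.00153854  0.00033399 -0.00048728 -0.0010543  -0.00267235  0.00074079]
```

Run:
```python
from chk import *
d=cam('wrist')
u=lambda L:[(x/3.4+300,y/2.7+80) for x,y in L]
T=onz(d,u([(180,160),(303,148),(323,265),(205,285)]),.072);print('timer top',T.round(4),'c',T.mean(0).round(4))
for i in range(4):
    v=T[(i+1)%4]-T[i];print(np.linalg.norm(v).round(4),np.degrees(np.arctan2(v[1],v[0])).round(1))
print('button',onz(d,u([(157,222)]),.024).round(4), onz(d,u([(157,222)]),.036).round(4))
top=onz(d,u([(605,97),(490,403)]),.045);bot=onz(d,u([(557,100),(452,385)]),0);print('rail top',top.round(4),'bot',bot.round(4))
for a in(top,bot):
    v=a[0]-a[1];print(np.linalg.norm(v).round(4),np.degrees(np.arctan2(v[1],v[0])).round(1)-90,a.mean(0).round(4))
```

```text
timer top [[ 0.5361 -0.3287]
 [ 0.5752 -0.326 ]
 [ 0.5816 -0.3728]
 [ 0.5429 -0.3789]] c [ 0.559  -0.3516]
0.0392 3.9
0.0472 -82.1
0.0392 -170.9
0.0507 97.7
button [[ 0.5321 -0.3557]] [[ 0.531  -0.3549]]
rail top [[ 0.6832 -0.3096]
 [ 0.6492 -0.4418]] bot [[ 0.6851 -0.3083]
 [ 0.6498 -0.4438]]
0.1365 -14.400000000000006 [ 0.6662 -0.3757]
0.14 -14.599999999999994 [ 0.6675 -0.376 ]
```

Run:
```python
from chk import *
plan([(.559,-.3516,.20,97.5,12),(.559,-.3516,.12,97.5,4)])
```

```text
from [ 0.4902 -0.3971  0.2991] yaw -3.16 gap 0.852 F [-0.1 -0.3  0.2] t 69.8
0 [5.5, 8.3, 4.1] -0.146 
1 [6.1, 8.2, 3.3] -0.147 
2 [6.4, 8.3, 2.3] -0.146 
3 [6.8, 8.2, 1.3] -0.147 
4 [6.8, 8.3, 0.4] -0.146 
5 [6.9, 8.3, -0.6] -0.146 
6 [6.7, 8.2, -1.7] -0.147 
7 [6.3, 8.3, -2.5] -0.146 
8 [6.0, 8.2, -3.5] -0.147 
9 [5.3, 8.3, -4.3] -0.146 
10 [4.7, 8.3, -5.1] -0.146 
11 [3.8, 8.2, -5.7] -0.147 
12 [0.0, 20.0, 0.0] 0.0 
13 [0.0, 20.0, 0.0] 0.0 
14 [0.0, 20.0, 0.0] 0.0 
15 [0.0, 20.0, 0.0] 0.0 
16 [0, 0, 0] 0 
17 [0, 0, 0] 0 
18 [0, 0, 0] 0 
19 [0, 0, 0] 0 
end [ 0.559  -0.3516  0.12  ] 97.51
```

>>> {"method": "arm_command", "body": {
  "rows": [
    {"translation": [5.5, 8, 4], "turn": -0.175, "jaw": 0.65},
    {"translation": [6, 8, 3], "turn": -0.175, "jaw": 0.65},
    {"translation": [7, 8, 2], "turn": -0.175, "jaw": 0.65},
    {"translation": [8, 8, 1], "turn": -0.175, "jaw": 0.65},
    {"translation": [8, 8, 0], "turn": -0.175, "jaw": 0.65},
    {"translation": [8, 8, -2], "turn": -0.175, "jaw": 0.65},
    {"translation": [8, 8, -4], "turn": -0.175, "jaw": 0.65},
    {"translation": [8, 8, -6], "turn": -0.175, "jaw": 0.65},
    {"translation": [6, 8, -8], "turn": -0.175, "jaw": 0.65},
    {"translation": [5, 8, -8], "turn": -0.175, "jaw": 0.65}
  ]
}}

```text
time_s: 71.05
eef_pos: [0.5616, -0.3536, 0.2187]
eef_rot: [[-0.13, -0.0, -0.992], [0.992, 0.0, -0.13], [0.0, -1.0, 0.0]]
force: [-0.6, -0.9, -0.2]
finger_gap: 0.825
```

Run:
```python
from chk import *
plan([(.559,-.3516,.17,97.5,4),(.559,-.3516,.12,97.5,3)])
```

```text
from [ 0.5616 -0.3536  0.2187] yaw 97.44 gap 0.825 F [-0.6 -0.9 -0.2] t 71.05
0 [0.6, 12.2, 0.6] -0.0 
1 [0.6, 12.2, 0.6] -0.0 
2 [0.5, 12.1, 0.6] -0.001 
3 [0.6, 12.2, 0.6] 0.0 
4 [0.0, 17.0, -0.0] 0.0 
5 [0.0, 16.0, -0.0] 0.0 
6 [0.0, 17.0, -0.0] 0.0 
7 [0, 0, 0] 0 
8 [0, 0, 0] 0 
9 [0, 0, 0] 0 
end [ 0.559  -0.3516  0.12  ] 97.5
```

>>> {"method": "arm_command", "body": {
  "rows": [
    {"translation": [1, 14, 1], "turn": 0, "jaw": 0.65},
    {"translation": [1, 14, 1], "turn": 0, "jaw": 0.65},
    {"translation": [0, 15, 0], "turn": 0, "jaw": 0.65},
    {"translation": [0, 15, 0], "turn": 0, "jaw": 0.65},
    {"translation": [0, 15, 0], "turn": 0, "jaw": 0.65},
    {"translation": [0, 15, 0], "turn": 0, "jaw": 0.65},
    {"translation": [0, 0, 0], "turn": 0, "jaw": 0.65},
    {"translation": [0, 0, 0], "turn": 0, "jaw": 0.65},
    {"translation": [0, 0, 0], "turn": 0, "jaw": 0.65},
    {"translation": [0, 0, 0], "turn": 0, "jaw": 0.65}
  ]
}}

```text
time_s: 72.3
eef_pos: [0.5596, -0.3523, 0.132]
eef_rot: [[-0.124, 0.001, -0.992], [0.992, -0.001, -0.124], [-0.001, -1.0, -0.001]]
force: [-0.5, 0.5, -0.8]
finger_gap: 0.827
```

Run:
```python
from chk import *
d=cam('wrist');save(d,'w39');q=ctrl.sense();print(q['eef_pos'],q['joint_vel'])
```

```text
[ 0.55945565 -0.35223796  0.13183884] [-3.04976014e-05  3.37351551e-03 -5.38285189e-03  9.45123145e-04
  1.05132605e-03  1.64530901e-03]
```

Run:
```python
from chk import *
d=cam('wrist')
T=onz(d,[(281,213),(355,211),(357,270),(283,273)],.072);print(T.round(4),T.mean(0).round(4))
for i in range(4):
    v=T[(i+1)%4]-T[i];print(np.linalg.norm(v).round(4),np.degrees(np.arctan2(v[1],v[0])).round(1))
print(proj(d,[.559,-.3516,.072]))
plan([(.559,-.3516,.017,97.5,6)])
```

```text
[[ 0.5385 -0.3787]
 [ 0.5312 -0.3309]
 [ 0.5716 -0.3231]
 [ 0.5801 -0.3733]] [ 0.5553 -0.3515]
0.0484 98.7
0.0412 10.8
0.0508 -80.4
0.0419 -172.6
[[318.12601554 247.67140502]]
from [ 0.5594 -0.3522  0.1317] yaw 97.11 gap 0.827 F [-0.5 -0.3 -0.5] t 72.4
0 [0.0, 19.0, 0.0] -0.001 
1 [0.0, 19.0, 0.0] -0.001 
2 [0.0, 19.0, 0.0] -0.001 
3 [0.0, 19.0, 0.0] -0.001 
4 [1.0, 20.0, 0.0] -0.002 
5 [-0.0, 19.0, 0.0] -0.001 
6 [0, 0, 0] 0 
7 [0, 0, 0] 0 
8 [0, 0, 0] 0 
9 [0, 0, 0] 0 
end [ 0.5592 -0.3512  0.0167] 97.51
```

>>> {"method": "arm_command", "body": {
  "rows": [
    {"translation": [0, 15, 3], "turn": -0.01, "jaw": 0.65},
    {"translation": [0, 20, 3], "turn": -0.01, "jaw": 0.65},
    {"translation": [0, 20, 1], "turn": 0, "jaw": 0.65},
    {"translation": [0, 20, 0], "turn": 0, "jaw": 0.65},
    {"translation": [0, 20, 0], "turn": 0, "jaw": 0.65},
    {"translation": [0, 15, 0], "turn": 0, "jaw": 0.65},
    {"translation": [0, 5, 0], "turn": 0, "jaw": 0.65},
    {"translation": [0, 0, 0], "turn": 0, "jaw": 0.65},
    {"translation": [0, 0, 0], "turn": 0, "jaw": 0.65},
    {"translation": [0, 0, 0], "turn": 0, "jaw": 0.65}
  ]
}}

```text
time_s: 73.65
eef_pos: [0.5528, -0.3534, 0.0172]
eef_rot: [[-0.144, 0.001, -0.99], [0.99, -0.001, -0.144], [-0.001, -1.0, -0.001]]
force: [-0.6, -0.7, 0.3]
finger_gap: 0.823
```

Run:
```python
from chk import *
d=cam('wrist');save(d,'w40');q=ctrl.sense();print(q['eef_pos'],q['force'])
```

```text
[ 0.55267244 -0.35328742  0.0170163 ] [-0.57527572 -0.2565441  -0.02353238]
```

>>> {"method": "arm_command", "body": {
  "rows": [
    {"translation": [0, 0, 0], "turn": 0, "jaw": 0.3},
    {"translation": [0, 0, 0], "turn": 0, "jaw": 0},
    {"translation": [0, 0, 0], "turn": 0, "jaw": -0.2},
    {"translation": [0, 0, 0], "turn": 0, "jaw": -0.2},
    {"translation": [0, 0, 0], "turn": 0, "jaw": -0.2},
    {"translation": [0, 0, 0], "turn": 0, "jaw": -0.2},
    {"translation": [0, 0, 0], "turn": 0, "jaw": -0.2},
    {"translation": [0, -5, 0], "turn": 0, "jaw": -0.2},
    {"translation": [0, -10, 0], "turn": 0, "jaw": -0.2},
    {"translation": [0, 0, 0], "turn": 0, "jaw": -0.2}
  ]
}}

```text
time_s: 74.95
eef_pos: [0.5525, -0.3532, 0.0317]
eef_rot: [[-0.144, 0.001, -0.99], [0.99, -0.001, -0.144], [-0.001, -1.0, -0.001]]
force: [0.8, 0.1, -1.7]
finger_gap: 0.623
```

Run:
```python
from chk import *
d=cam('wrist');save(d,'w41');q=ctrl.sense();print(q['eef_pos'],q['force'],q['finger_gap'])
mid=np.array([.667,-.3758]);a=np.radians(-14.5);ux=np.array([np.cos(a),np.sin(a)]);uy=np.array([-np.sin(a),np.cos(a)])
for gap in(.012,.018):
  for s in(.0,.02,.03): 
    c=mid-ux*(.022+gap)+uy*s; g=c-ux*.005; print(gap,s,c.round(4),'grip',g.round(4),np.hypot(*g).round(4))
```

```text
[ 0.55235766 -0.35305611  0.03134119] [ 0.75130824  0.4049666  -0.83234117] 0.6208737488778157
0.012 0.0 [ 0.6341 -0.3673] grip [ 0.6292 -0.366 ] 0.728
0.012 0.02 [ 0.6391 -0.3479] grip [ 0.6342 -0.3467] 0.7228
0.012 0.03 [ 0.6416 -0.3382] grip [ 0.6368 -0.337 ] 0.7204
0.018 0.0 [ 0.6283 -0.3658] grip [ 0.6234 -0.3645] 0.7222
0.018 0.02 [ 0.6333 -0.3464] grip [ 0.6284 -0.3452] 0.717
0.018 0.03 [ 0.6358 -0.3367] grip [ 0.6309 -0.3355] 0.7146
```

Run:
```python
from chk import *
plan([(.6309,-.3355,.032,75.5,7)])
```

```text
from [ 0.5524 -0.3531  0.0313] yaw 98.26 gap 0.621 F [ 0.8  0.4 -0.8] t 75.0
0 [0.9, -0.1, -11.5] 0.057 
1 [1.5, -0.1, -11.4] 0.056 
2 [2.1, -0.1, -11.3] 0.057 
3 [2.8, -0.1, -11.1] 0.057 
4 [3.5, -0.1, -11.0] 0.057 
5 [4.0, -0.1, -10.7] 0.056 
6 [4.7, -0.1, -10.6] 0.057 
7 [0, 0, 0] 0 
8 [0, 0, 0] 0 
9 [0, 0, 0] 0 
end [ 0.6309 -0.3355  0.032 ] 75.51
```

>>> {"method": "arm_command", "body": {
  "rows": [
    {"translation": [1, 0, -11.5], "turn": 0.057, "jaw": -0.2},
    {"translation": [1.5, 0, -11.5], "turn": 0.057, "jaw": -0.2},
    {"translation": [2, 0, -11.3], "turn": 0.057, "jaw": -0.2},
    {"translation": [3, 0, -11.1], "turn": 0.057, "jaw": -0.2},
    {"translation": [3.5, 0, -11], "turn": 0.057, "jaw": -0.2},
    {"translation": [4, 0, -10.7], "turn": 0.057, "jaw": -0.2},
    {"translation": [4.5, 0, -10.5], "turn": 0.057, "jaw": -0.2},
    {"translation": [0, 0, 0], "turn": 0, "jaw": -0.2},
    {"translation": [0, 0, 0], "turn": 0, "jaw": -0.2},
    {"translation": [0, 0, 0], "turn": 0, "jaw": -0.2}
  ]
}}

```text
time_s: 76.25
eef_pos: [0.6302, -0.3355, 0.031]
eef_rot: [[0.252, -0.0, -0.968], [0.968, 0.0, 0.252], [-0.0, -1.0, 0.0]]
force: [-0.5, 0.2, -1.7]
finger_gap: 0.623
```

Run:
```python
from chk import *
plan([(.6309,-.3355,.032,75.5,1)])
t=cam('top');a=topdown(t,0.5,0.74,-0.5,-0.2,0.045,2500);cv2.imwrite('pics/t42.png',a[:,:,::-1])
s=cam('scene');cv2.imwrite('pics/s42.png',cv2.resize(s['image'][220:400,380:580],None,fx=4,fy=3.3,interpolation=cv2.INTER_CUBIC)[:,:,::-1])
```

```text
from [ 0.6302 -0.3355  0.031 ] yaw 75.4 gap 0.623 F [-0.5  0.2 -1.7] t 76.25
0 [0.2, -1.0, -0.7] -0.002 
1 [0, 0, 0] 0 
2 [0, 0, 0] 0 
3 [0, 0, 0] 0 
4 [0, 0, 0] 0 
5 [0, 0, 0] 0 
6 [0, 0, 0] 0 
7 [0, 0, 0] 0 
8 [0, 0, 0] 0 
9 [0, 0, 0] 0 
end [ 0.6309 -0.3355  0.032 ] 75.52
```

>>> {"method": "arm_command", "body": {
  "rows": [
    {"translation": [0, 5, 0], "turn": 0, "jaw": -0.2},
    {"translation": [0, 5, 0], "turn": 0, "jaw": -0.2},
    {"translation": [0, 1.5, -3], "turn": 0, "jaw": -0.2},
    {"translation": [0, 0, -3], "turn": 0, "jaw": -0.2},
    {"translation": [0, 0, -3], "turn": 0, "jaw": -0.2},
    {"translation": [0, 0, -2], "turn": 0, "jaw": -0.2},
    {"translation": [0, 0, 0], "turn": 0, "jaw": -0.2},
    {"translation": [0, 0, 0], "turn": 0, "jaw": -0.2},
    {"translation": [0, 0, 0], "turn": 0, "jaw": -0.2},
    {"translation": [0, 0, 0], "turn": 0, "jaw": -0.2}
  ]
}}

```text
time_s: 77.6
eef_pos: [0.6413, -0.3381, 0.0196]
eef_rot: [[0.252, -0.0, -0.968], [0.968, -0.0, 0.252], [-0.0, -1.0, -0.0]]
force: [-0.0, -0.2, -2.3]
finger_gap: 0.622
```

>>> {"method": "arm_command", "body": {
  "rows": [
    {"translation": [0, 1.5, -1.5], "turn": 0, "jaw": -0.2},
    {"translation": [0, 0, -1.5], "turn": 0, "jaw": -0.2},
    {"translation": [0, 0, -1.5], "turn": 0, "jaw": -0.2},
    {"translation": [0, 0, -1], "turn": 0, "jaw": -0.2},
    {"translation": [0, 0, -1], "turn": 0, "jaw": -0.2},
    {"translation": [0, 0, 0], "turn": 0, "jaw": -0.2},
    {"translation": [0, 0, 0], "turn": 0, "jaw": -0.2},
    {"translation": [0, 0, 0], "turn": 0, "jaw": -0.2},
    {"translation": [0, 0, 0], "turn": 0, "jaw": -0.2},
    {"translation": [0, 0, 0], "turn": 0, "jaw": -0.2}
  ]
}}

```text
time_s: 78.85
eef_pos: [0.6455, -0.3391, 0.0181]
eef_rot: [[0.253, -0.004, -0.968], [0.968, 0.001, 0.253], [0.0, -1.0, 0.005]]
force: [-6.5, 2.6, 1.9]
finger_gap: 0.621
```

>>> {"method": "arm_command", "body": {
  "rows": [
    {"translation": [0, 0.5, 0.5], "turn": 0, "jaw": 0.1},
    {"translation": [0, 0, 0], "turn": 0, "jaw": 0.4},
    {"translation": [0, 0, 0], "turn": 0, "jaw": 0.6},
    {"translation": [0, 0, 0], "turn": 0, "jaw": 0.6},
    {"translation": [0, 0, 0], "turn": 0, "jaw": 0.6},
    {"translation": [0, -15, 1], "turn": 0, "jaw": 0.6},
    {"translation": [0, -25, 2], "turn": 0, "jaw": 0.6},
    {"translation": [0, -35, 5], "turn": 0, "jaw": 0.6},
    {"translation": [0, -30, 20], "turn": 0, "jaw": 0.6},
    {"translation": [0, 0, 30], "turn": 0, "jaw": 0}
  ]
}}

```text
time_s: 80.1
eef_pos: [0.5935, -0.3267, 0.1286]
eef_rot: [[0.252, 0.008, -0.968], [0.968, -0.006, 0.252], [-0.003, -1.0, -0.009]]
force: [0.1, 0.1, 0.3]
finger_gap: 0.607
```

Run:
```python
from chk import *
q=ctrl.sense();print(q['eef_pos'],q['force'],q['finger_gap'])
s=cam('scene');cv2.imwrite('pics/s43.png',cv2.resize(s['image'][220:400,380:580],None,fx=4,fy=3.3,interpolation=cv2.INTER_CUBIC)[:,:,::-1])
t=cam('top');a=topdown(t,0.5,0.74,-0.5,-0.2,0.072,2500);cv2.imwrite('pics/t43.png',a[:,:,::-1])
```

```text
[ 0.59347884 -0.32669871  0.12859206] [0.07300373 0.08212064 0.33477324] 0.6067468546123034
```

Run:
```python
from chk import *
plan([(.5855,-.3236,.10,75.5,3),(.5855,-.3236,.015,75.5,5)])
d=cam('wrist');save(d,'w43')
```

```text
from [ 0.5887 -0.3242  0.1243] yaw 75.36 gap 0.501 F [ 0.2  0.8 -0.4] t 80.2
0 [-0.1, 8.1, 1.1] -0.001 
1 [-0.0, 8.1, 1.1] -0.001 
2 [-0.1, 8.1, 1.0] -0.0 
3 [-0.0, 17.0, 0.0] -0.0 
4 [-0.0, 17.0, 0.0] -0.0 
5 [-0.0, 17.0, 0.0] -0.0 
6 [-0.0, 17.0, 0.0] -0.0 
7 [-0.0, 17.0, 0.0] -0.0 
8 [0, 0, 0] 0 
9 [0, 0, 0] 0 
end [ 0.5855 -0.3236  0.015 ] 75.47
```

>>> {"method": "arm_command", "body": {
  "rows": [
    {"translation": [0, 0, 2], "turn": 0, "jaw": -1},
    {"translation": [0, 10, 1], "turn": 0, "jaw": -1},
    {"translation": [0, 20, 0], "turn": 0, "jaw": -1},
    {"translation": [0, 20, 0], "turn": 0, "jaw": -1},
    {"translation": [0, 20, 0], "turn": 0, "jaw": -1},
    {"translation": [0, 20, 0], "turn": 0, "jaw": -1},
    {"translation": [0, 15, 0], "turn": 0, "jaw": -1},
    {"translation": [0, 3, 0], "turn": 0, "jaw": -1},
    {"translation": [0, 0, 0], "turn": 0, "jaw": -1},
    {"translation": [0, 0, 0], "turn": 0, "jaw": -1}
  ]
}}

```text
time_s: 81.5
eef_pos: [0.589, -0.3248, 0.016]
eef_rot: [[0.252, 0.002, -0.968], [0.968, -0.001, 0.252], [-0.001, -1.0, -0.002]]
force: [-0.2, -0.3, 1.3]
finger_gap: -0.002
```

Run:
```python
from chk import *
q=ctrl.sense();print(q['eef_pos'],q['force'],q['finger_gap'])
d=cam('wrist');save(d,'w44')
s=cam('scene');cv2.imwrite('pics/s44.png',cv2.resize(s['image'][220:400,380:580],None,fx=4,fy=3.3,interpolation=cv2.INTER_CUBIC)[:,:,::-1])
```

```text
[ 0.58896666 -0.32481783  0.01595853] [-0.24024406 -0.27560973  1.29462044] -0.0017582522504725482
```

>>> {"method": "arm_command", "body": {
  "rows": [
    {"translation": [0, -2, -4], "turn": 0, "jaw": -1},
    {"translation": [0, -2, -4], "turn": 0, "jaw": -1},
    {"translation": [0, 0, -4], "turn": 0, "jaw": -1},
    {"translation": [0, 0, -3], "turn": 0, "jaw": -1},
    {"translation": [0, 0, -2], "turn": 0, "jaw": -1},
    {"translation": [0, 0, 0], "turn": 0, "jaw": -1},
    {"translation": [0, 0, 0], "turn": 0, "jaw": -1},
    {"translation": [0, 0, 0], "turn": 0, "jaw": -1},
    {"translation": [0, 0, 0], "turn": 0, "jaw": -1},
    {"translation": [0, 0, 0], "turn": 0, "jaw": -1}
  ]
}}

```text
time_s: 82.85
eef_pos: [0.6046, -0.3285, 0.0187]
eef_rot: [[0.252, 0.0, -0.968], [0.968, -0.0, 0.252], [-0.0, -1.0, -0.0]]
force: [0.3, -0.0, -0.3]
finger_gap: 0.0
```

Run:
```python
from chk import *
q=ctrl.sense();print(q['eef_pos'],q['force'],q['finger_gap'])
d=cam('wrist');save(d,'w45')
```

```text
[ 0.60458255 -0.32852746  0.01866293] [ 0.26513656 -0.01553217 -0.27842839] 9.290632102329784e-05
```

>>> {"method": "arm_command", "body": {
  "rows": [
    {"translation": [0, 0, -1.5], "turn": 0, "jaw": -1},
    {"translation": [0, 0, -1.5], "turn": 0, "jaw": -1},
    {"translation": [0, 0, -1.5], "turn": 0, "jaw": -1},
    {"translation": [0, 0, -1.5], "turn": 0, "jaw": -1},
    {"translation": [0, 0, 0], "turn": 0, "jaw": -1},
    {"translation": [0, 0, 0], "turn": 0, "jaw": -1},
    {"translation": [0, 0, 0], "turn": 0, "jaw": -1},
    {"translation": [0, 0, 0], "turn": 0, "jaw": -1},
    {"translation": [0, 0, 0], "turn": 0, "jaw": -1},
    {"translation": [0, 0, 0], "turn": 0, "jaw": -1}
  ]
}}

```text
time_s: 84.15
eef_pos: [0.6104, -0.33, 0.0186]
eef_rot: [[0.252, -0.0, -0.968], [0.968, 0.0, 0.252], [0.0, -1.0, 0.0]]
force: [0.8, -0.2, 0.5]
finger_gap: -0.001
```

>>> {"method": "arm_command", "body": {
  "rows": [
    {"translation": [0, 0, -1], "turn": 0, "jaw": -1},
    {"translation": [0, 0, -1], "turn": 0, "jaw": -1},
    {"translation": [0, 0, -1], "turn": 0, "jaw": -1},
    {"translation": [0, 0, 0], "turn": 0, "jaw": -1},
    {"translation": [0, 0, 0], "turn": 0, "jaw": -1},
    {"translation": [0, 0, 0], "turn": 0, "jaw": -1},
    {"translation": [0, 0, 0], "turn": 0, "jaw": -1},
    {"translation": [0, 0, 0], "turn": 0, "jaw": -1},
    {"translation": [0, 0, 0], "turn": 0, "jaw": -1},
    {"translation": [0, 0, 0], "turn": 0, "jaw": -1}
  ]
}}

```text
time_s: 85.4
eef_pos: [0.6133, -0.3308, 0.0186]
eef_rot: [[0.252, 0.0, -0.968], [0.968, -0.0, 0.252], [-0.0, -1.0, -0.0]]
force: [-0.2, 0.2, 0.2]
finger_gap: -0.005
```

Run:
```python
from chk import *
f=[];
for i in range(3):
    q=ctrl.sense();f.append(q['force']);cam('wrist')
print(q['eef_pos'],np.mean(f,0))
```

```text
[ 0.61329942 -0.33080678  0.01861938] [-0.36849327  0.07993554 -0.02061103]
```

>>> {"method": "arm_command", "body": {
  "rows": [
    {"translation": [0, 0, -1], "turn": 0, "jaw": -1},
    {"translation": [0, 0, -1], "turn": 0, "jaw": -1},
    {"translation": [0, 0, -1], "turn": 0, "jaw": -1},
    {"translation": [0, 0, -1], "turn": 0, "jaw": -1},
    {"translation": [0, 0, 0], "turn": 0, "jaw": -1},
    {"translation": [0, 0, 0], "turn": 0, "jaw": -1},
    {"translation": [0, 0, 0], "turn": 0, "jaw": -1},
    {"translation": [0, 0, 0], "turn": 0, "jaw": -1},
    {"translation": [0, 0, 0], "turn": 0, "jaw": -1},
    {"translation": [0, 0, 0], "turn": 0, "jaw": -1}
  ]
}}

```text
time_s: 86.8
eef_pos: [0.6172, -0.3318, 0.0186]
eef_rot: [[0.252, -0.0, -0.968], [0.968, 0.0, 0.252], [0.0, -1.0, 0.0]]
force: [-0.3, -0.5, -0.2]
finger_gap: -0.002
```

Run:
```python
from chk import *
f=[];
for i in range(3):
    q=ctrl.sense();f.append(q['force']);s=cam('scene')
print(q['eef_pos'],np.mean(f,0))
cv2.imwrite('pics/s45.png',cv2.resize(s['image'][240:360,420:560],None,fx=5.5,fy=4.8,interpolation=cv2.INTER_CUBIC)[:,:,::-1])
```

```text
[ 0.61719489 -0.33178872  0.01862199] [-0.15279369 -0.03510713 -0.35965215]
```

Run:
```python
from chk import *
s=cam('scene');q=ctrl.sense();p=np.array(q['eef_pos'])
f=lambda P:((proj(s,P)-[420,240])*[5.5,4.8]).round(0)
a=np.radians(-14.5);ux=np.array([np.cos(a),np.sin(a),0])
print('tcp',f(p),'tcp front',f(p+ux*.011))
g=np.array([.6455,-.3391,0])
for dd in(.026,.03): 
  for z in(.012,.024,.036): print(dd,z,f(g-ux*dd+[0,0,z]))
# seen button center at ~(252,382) crop -> on z=.024
r=onz(s,[(252/5.5+420,382/4.8+240)],.024);print(r, ((g[:2]-r[0])@ux[:2]))
```

```text
tcp [[229. 390.]] tcp front [[256. 380.]]
0.026 0.012 [[233. 397.]]
0.026 0.024 [[240. 378.]]
0.026 0.036 [[247. 358.]]
0.03 0.012 [[224. 401.]]
0.03 0.024 [[230. 381.]]
0.03 0.036 [[237. 362.]]
[[ 0.62172393 -0.33637574]] 0.023700843772595293
```

>>> {"method": "arm_command", "body": {
  "rows": [
    {"translation": [0, 0, 4], "turn": 0, "jaw": -1},
    {"translation": [0, 0, 6], "turn": 0, "jaw": -1},
    {"translation": [0, 4, 0], "turn": 0, "jaw": -1},
    {"translation": [0, 4, 0], "turn": 0, "jaw": -1},
    {"translation": [0, 0, -4], "turn": 0, "jaw": -1},
    {"translation": [0, 0, -3], "turn": 0, "jaw": -1},
    {"translation": [0, 0, -3], "turn": 0, "jaw": -1},
    {"translation": [0, 0, 0], "turn": 0, "jaw": -1},
    {"translation": [0, 0, 0], "turn": 0, "jaw": -1},
    {"translation": [0, 0, 0], "turn": 0, "jaw": -1}
  ]
}}

```text
time_s: 88.25
eef_pos: [0.6165, -0.3314, 0.01]
eef_rot: [[0.252, -0.001, -0.968], [0.968, 0.001, 0.252], [0.0, -1.0, 0.002]]
force: [-3.3, 1.4, -2.1]
finger_gap: -0.001
```

Run:
```python
from chk import *
f=[];
for i in range(3):
    q=ctrl.sense();f.append(q['force']);s=cam('scene')
print(q['eef_pos'],np.mean(f,0))
cv2.imwrite('pics/s46.png',cv2.resize(s['image'][240:360,420:560],None,fx=5.5,fy=4.8,interpolation=cv2.INTER_CUBIC)[:,:,::-1])
```

```text
[ 0.6164885  -0.33141362  0.01004108] [-4.05275199  1.60513798 -1.96244959]
```

>>> {"method": "arm_command", "body": {
  "rows": [
    {"translation": [0, 0, -1], "turn": 0, "jaw": -1},
    {"translation": [0, 0, -1], "turn": 0, "jaw": -1},
    {"translation": [0, 0, 0], "turn": 0, "jaw": -1},
    {"translation": [0, 0, 0], "turn": 0, "jaw": -1},
    {"translation": [0, 0, 0], "turn": 0, "jaw": -1},
    {"translation": [0, 0, 0], "turn": 0, "jaw": -1},
    {"translation": [0, 0, 0], "turn": 0, "jaw": -1},
    {"translation": [0, 0, 0], "turn": 0, "jaw": -1},
    {"translation": [0, 0, 0], "turn": 0, "jaw": -1},
    {"translation": [0, 0, 0], "turn": 0, "jaw": -1}
  ]
}}

```text
time_s: 89.65
eef_pos: [0.6167, -0.3314, 0.0098]
eef_rot: [[0.252, -0.005, -0.968], [0.968, 0.002, 0.252], [0.001, -1.0, 0.005]]
force: [-7.2, 2.8, -1.1]
finger_gap: -0.001
```

Run:
```python
from chk import *
f=[];
for i in range(3):
    q=ctrl.sense();f.append(q['force']);s=cam('scene')
print(q['eef_pos'],np.mean(f,0))
cv2.imwrite('pics/s47.png',cv2.resize(s['image'][240:360,420:560],None,fx=5.5,fy=4.8,interpolation=cv2.INTER_CUBIC)[:,:,::-1])
```

```text
[ 0.61666486 -0.33146345  0.00977296] [-7.10889544  2.90327823 -1.00825752]
```

>>> {"method": "arm_command", "body": {
  "rows": [
    {"translation": [0, 0, 3], "turn": 0, "jaw": -1},
    {"translation": [0, 0, 0], "turn": 0, "jaw": -1},
    {"translation": [0, 0, 0], "turn": 0, "jaw": -1},
    {"translation": [0, 0, 0], "turn": 0, "jaw": -1},
    {"translation": [0, 0, 0], "turn": 0, "jaw": -1},
    {"translation": [0, 0, 0], "turn": 0, "jaw": -1},
    {"translation": [0, 0, 0], "turn": 0, "jaw": -1},
    {"translation": [0, 0, 0], "turn": 0, "jaw": -1},
    {"translation": [0, 0, 0], "turn": 0, "jaw": -1},
    {"translation": [0, 0, 0], "turn": 0, "jaw": -1}
  ]
}}

```text
time_s: 91.05
eef_pos: [0.6166, -0.3319, 0.0112]
eef_rot: [[0.252, 0.001, -0.968], [0.968, -0.001, 0.252], [-0.001, -1.0, -0.001]]
force: [-3.5, 0.9, 5.6]
finger_gap: 0.003
```

```bash
cat > fr.py <<'E'
from chk import *
f=[]
for i in range(3):
    q=ctrl.sense();f.append(q['force']);s=cam('scene')
m=np.mean(f,0);a=np.radians(-14.5);ux=np.array([np.cos(a),np.sin(a)])
print(np.round(q['eef_pos'],4),m.round(2),'along',(m[:2]@ux).round(2),'dist',((np.array([.6455,-.3391])-q['eef_pos'][:2])@ux*1000).round(2))
E
python3 fr.py
```

```text
[ 0.6166 -0.3319  0.0112] [-3.27  0.55  5.69] along -3.31 dist 29.79
```

>>> {"method": "arm_command", "body": {
  "rows": [
    {"translation": [0, 0, 2], "turn": 0, "jaw": -1},
    {"translation": [0, 0, 0], "turn": 0, "jaw": -1},
    {"translation": [0, 0, 0], "turn": 0, "jaw": -1},
    {"translation": [0, 0, 0], "turn": 0, "jaw": -1},
    {"translation": [0, 0, 0], "turn": 0, "jaw": -1},
    {"translation": [0, 0, 0], "turn": 0, "jaw": -1},
    {"translation": [0, 0, 0], "turn": 0, "jaw": -1},
    {"translation": [0, 0, 0], "turn": 0, "jaw": -1},
    {"translation": [0, 0, 0], "turn": 0, "jaw": -1},
    {"translation": [0, 0, 0], "turn": 0, "jaw": -1}
  ]
}}

```text
time_s: 92.45
eef_pos: [0.6149, -0.3315, 0.0112]
eef_rot: [[0.252, 0.001, -0.968], [0.968, -0.001, 0.252], [-0.001, -1.0, -0.002]]
force: [-1.3, 0.3, 5.0]
finger_gap: 0.002
```

```bash
python3 fr.py
```

```text
[ 0.6149 -0.3314  0.0112] [-1.78 -0.16  4.99] along -1.68 dist 31.55
```

>>> {"method": "arm_command", "body": {
  "rows": [
    {"translation": [0, 0, 2], "turn": 0, "jaw": -1},
    {"translation": [0, 0, 2], "turn": 0, "jaw": -1},
    {"translation": [0, 0, 0], "turn": 0, "jaw": -1},
    {"translation": [0, 0, 0], "turn": 0, "jaw": -1},
    {"translation": [0, 0, 0], "turn": 0, "jaw": -1},
    {"translation": [0, 0, 0], "turn": 0, "jaw": -1},
    {"translation": [0, 0, 0], "turn": 0, "jaw": -1},
    {"translation": [0, 0, 0], "turn": 0, "jaw": -1},
    {"translation": [0, 0, 0], "turn": 0, "jaw": -1},
    {"translation": [0, 0, 0], "turn": 0, "jaw": -1}
  ]
}}

```text
time_s: 93.85
eef_pos: [0.6105, -0.33, 0.0107]
eef_rot: [[0.252, 0.0, -0.968], [0.968, -0.0, 0.252], [-0.0, -1.0, -0.0]]
force: [-0.8, -0.4, 0.7]
finger_gap: 0.002
```

```bash
python3 fr.py
python3 - <<'E'
from chk import *
s=cam('scene')
cv2.imwrite('pics/s48.png',cv2.resize(s['image'][240:360,420:560],None,fx=5.5,fy=4.8,interpolation=cv2.INTER_CUBIC)[:,:,::-1])
E
```

```text
[ 0.6104 -0.33    0.0107] [-0.28 -0.27  0.2 ] along -0.2 dist 36.22
```

>>> {"method": "arm_command", "body": {
  "rows": [
    {"translation": [0, 0, 5], "turn": 0, "jaw": -1},
    {"translation": [0, 3, 2], "turn": 0, "jaw": -1},
    {"translation": [0, 3, 0], "turn": 0, "jaw": -1},
    {"translation": [0, 0, 0], "turn": 0, "jaw": -1},
    {"translation": [0, 0, -3], "turn": 0, "jaw": -1},
    {"translation": [0, 0, -2], "turn": 0, "jaw": -1},
    {"translation": [0, 0, 0], "turn": 0, "jaw": -1},
    {"translation": [0, 0, 0], "turn": 0, "jaw": -1},
    {"translation": [0, 0, 0], "turn": 0, "jaw": -1},
    {"translation": [0, 0, 0], "turn": 0, "jaw": -1}
  ]
}}

```text
time_s: 95.3
eef_pos: [0.6084, -0.3295, 0.0046]
eef_rot: [[0.252, -0.0, -0.968], [0.968, 0.0, 0.252], [0.0, -1.0, 0.0]]
force: [0.0, -0.5, -0.6]
finger_gap: -0.003
```

```bash
python3 fr.py
python3 - <<'E'
from chk import *
s=cam('scene')
cv2.imwrite('pics/s49.png',cv2.resize(s['image'][240:360,420:560],None,fx=5.5,fy=4.8,interpolation=cv2.INTER_CUBIC)[:,:,::-1])
E
```

```text
[ 0.6085 -0.3295  0.0046] [ 0.05 -0.07 -0.14] along 0.06 dist 38.27
```

>>> {"method": "arm_command", "body": {
  "rows": [
    {"translation": [0, 0, -1.5], "turn": 0, "jaw": -1},
    {"translation": [0, 0, -1.5], "turn": 0, "jaw": -1},
    {"translation": [0, 0, -1.5], "turn": 0, "jaw": -1},
    {"translation": [0, 0, 0], "turn": 0, "jaw": -1},
    {"translation": [0, 0, 0], "turn": 0, "jaw": -1},
    {"translation": [0, 0, 0], "turn": 0, "jaw": -1},
    {"translation": [0, 0, 0], "turn": 0, "jaw": -1},
    {"translation": [0, 0, 0], "turn": 0, "jaw": -1},
    {"translation": [0, 0, 0], "turn": 0, "jaw": -1},
    {"translation": [0, 0, 0], "turn": 0, "jaw": -1}
  ]
}}

```text
time_s: 96.75
eef_pos: [0.6128, -0.3307, 0.0046]
eef_rot: [[0.252, -0.0, -0.968], [0.968, -0.0, 0.252], [-0.0, -1.0, 0.0]]
force: [-2.1, -0.5, 0.3]
finger_gap: -0.002
```

```bash
python3 fr.py
```

```text
[ 0.6128 -0.3307  0.0046] [-2.61  0.12  0.51] along -2.56 dist 33.77
```

>>> {"method": "arm_command", "body": {
  "rows": [
    {"translation": [0, 0, -1], "turn": 0, "jaw": -1},
    {"translation": [0, 0, -1], "turn": 0, "jaw": -1},
    {"translation": [0, 0, 0], "turn": 0, "jaw": -1},
    {"translation": [0, 0, 0], "turn": 0, "jaw": -1},
    {"translation": [0, 0, 0], "turn": 0, "jaw": -1},
    {"translation": [0, 0, 0], "turn": 0, "jaw": -1},
    {"translation": [0, 0, 0], "turn": 0, "jaw": -1},
    {"translation": [0, 0, 0], "turn": 0, "jaw": -1},
    {"translation": [0, 0, 0], "turn": 0, "jaw": -1},
    {"translation": [0, 0, 0], "turn": 0, "jaw": -1}
  ]
}}

```text
time_s: 98.15
eef_pos: [0.6148, -0.3312, 0.0046]
eef_rot: [[0.252, -0.0, -0.968], [0.968, -0.0, 0.252], [-0.0, -1.0, 0.0]]
force: [-2.9, 1.2, 1.8]
finger_gap: 0.0
```

```bash
python3 fr.py
```

```text
[ 0.6147 -0.3312  0.0046] [-3.07  0.54  1.46] along -3.11 dist 31.75
```

>>> {"method": "arm_command", "body": {
  "rows": [
    {"translation": [0, 0, -1], "turn": 0, "jaw": -1},
    {"translation": [0, 0, -1], "turn": 0, "jaw": -1},
    {"translation": [0, 0, -1], "turn": 0, "jaw": -1},
    {"translation": [0, 0, 0], "turn": 0, "jaw": -1},
    {"translation": [0, 0, 0], "turn": 0, "jaw": -1},
    {"translation": [0, 0, 0], "turn": 0, "jaw": -1},
    {"translation": [0, 0, 0], "turn": 0, "jaw": -1},
    {"translation": [0, 0, 0], "turn": 0, "jaw": -1},
    {"translation": [0, 0, 0], "turn": 0, "jaw": -1},
    {"translation": [0, 0, 0], "turn": 0, "jaw": -1}
  ]
}}

```text
time_s: 99.55
eef_pos: [0.6159, -0.3315, 0.0045]
eef_rot: [[0.252, -0.004, -0.968], [0.968, 0.001, 0.252], [-0.0, -1.0, 0.004]]
force: [-6.8, 1.2, 3.5]
finger_gap: 0.001
```

```bash
python3 fr.py
```

```text
[ 0.616  -0.3315  0.0046] [-7.06  1.41  3.88] along -7.19 dist 30.52
```

>>> {"method": "arm_command", "body": {
  "rows": [
    {"translation": [0, 0, -1], "turn": 0, "jaw": -1},
    {"translation": [0, 0, -1], "turn": 0, "jaw": -1},
    {"translation": [0, 0, 0], "turn": 0, "jaw": -1},
    {"translation": [0, 0, 0], "turn": 0, "jaw": -1},
    {"translation": [0, 0, 0], "turn": 0, "jaw": -1},
    {"translation": [0, 0, 0], "turn": 0, "jaw": -1},
    {"translation": [0, 0, 0], "turn": 0, "jaw": -1},
    {"translation": [0, 0, 0], "turn": 0, "jaw": -1},
    {"translation": [0, 0, 0], "turn": 0, "jaw": -1},
    {"translation": [0, 0, 0], "turn": 0, "jaw": -1}
  ]
}}

```text
time_s: 100.95
eef_pos: [0.6159, -0.3315, 0.0046]
eef_rot: [[0.253, -0.007, -0.968], [0.968, 0.002, 0.253], [0.0, -1.0, 0.008]]
force: [-11.6, 3.6, 6.2]
finger_gap: -0.002
```

```bash
python3 fr.py
```

```text
[ 0.6159 -0.3315  0.0046] [-10.96   2.87   5.98] along -11.33 dist 30.53
```

>>> {"method": "arm_command", "body": {
  "rows": [
    {"translation": [0, 0, 3], "turn": 0, "jaw": -1},
    {"translation": [0, 0, 3], "turn": 0, "jaw": -1},
    {"translation": [0, 0, 5], "turn": 0, "jaw": -1},
    {"translation": [0, 0, 10], "turn": 0, "jaw": -1},
    {"translation": [0, 0, 15], "turn": 0, "jaw": -1},
    {"translation": [0, 0, 20], "turn": 0, "jaw": -1},
    {"translation": [0, 0, 20], "turn": 0, "jaw": -1},
    {"translation": [0, -30, 10], "turn": 0, "jaw": -1},
    {"translation": [0, -50, 0], "turn": 0, "jaw": -1},
    {"translation": [0, -50, 0], "turn": 0, "jaw": -1}
  ]
}}

```text
time_s: 102.35
eef_pos: [0.5363, -0.3104, 0.1358]
eef_rot: [[0.252, 0.001, -0.968], [0.968, 0.0, 0.252], [0.0, -1.0, -0.001]]
force: [0.9, -0.3, 0.1]
finger_gap: 0.001
```

>>> {"method": "arm_command", "body": {
  "rows": [
    {"translation": [0, -50, 10], "turn": 0, "jaw": -1},
    {"translation": [0, -40, 20], "turn": 0, "jaw": -1},
    {"translation": [0, -20, 20], "turn": 0, "jaw": -1},
    {"translation": [0, 0, 20], "turn": 0, "jaw": -1},
    {"translation": [0, 0, 20], "turn": 0, "jaw": -1},
    {"translation": [0, 0, 0], "turn": 0, "jaw": -1},
    {"translation": [0, 0, 0], "turn": 0, "jaw": -1},
    {"translation": [0, 0, 0], "turn": 0, "jaw": -1},
    {"translation": [0, 0, 0], "turn": 0, "jaw": -1},
    {"translation": [0, 0, 0], "turn": 0, "jaw": -1}
  ]
}}

```text
time_s: 103.6
eef_pos: [0.4496, -0.2881, 0.2443]
eef_rot: [[0.252, -0.0, -0.968], [0.968, 0.0, 0.252], [0.0, -1.0, 0.0]]
force: [-0.7, 0.8, -0.8]
finger_gap: 0.001
```

```bash
python3 fr.py
python3 - <<'E'
from plant import ctrl
import cv2
for n in("scene","top","wrist"):
    cv2.imwrite(f"pics/fin_{n}.png",ctrl.snapshot(n)["image"][:,:,::-1])
E
```

```text
[ 0.4494 -0.2881  0.2444] [-0.4   0.25 -0.16] along -0.45 dist 202.59
```

View pics/fin_scene.png

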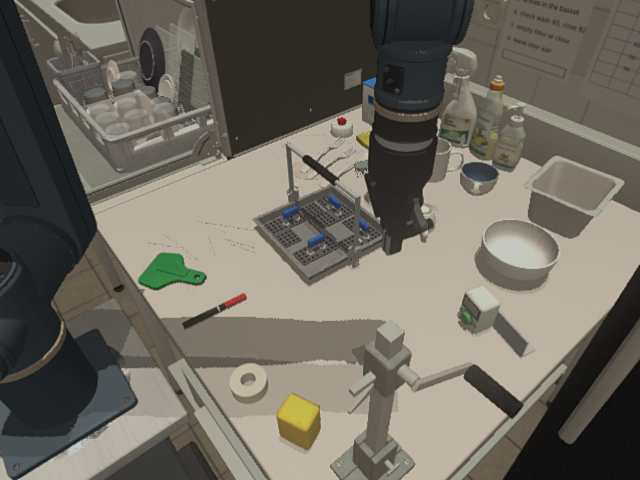

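View pics/fin_top.png

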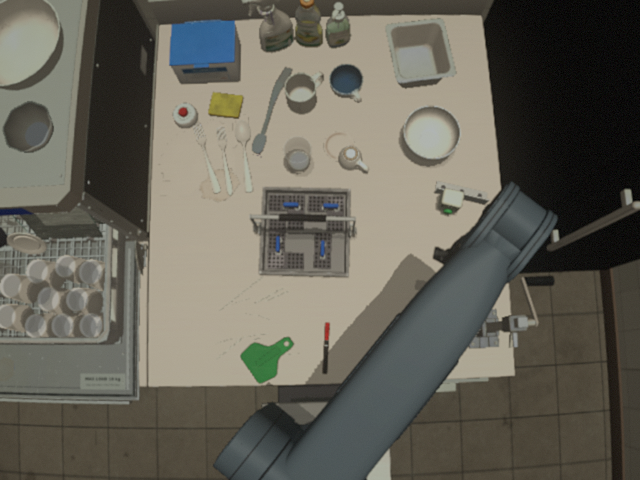

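View pics/fin_wrist.png

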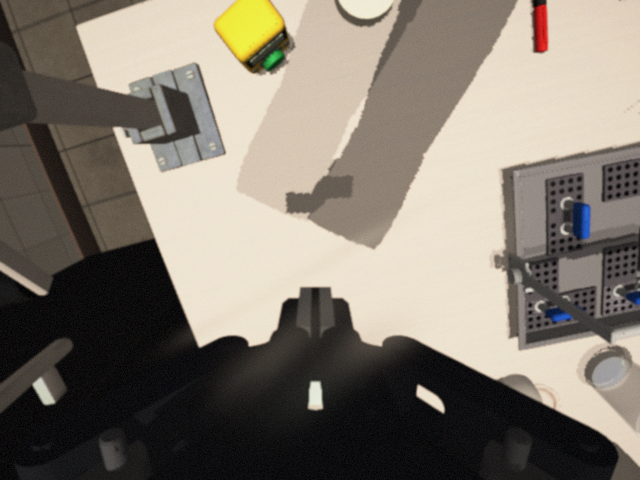

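Run:
```python
import cv2,numpy as np
a=cv2.imread("pics/fin_top.png")
x=cv2.resize(a[170:225,425:495],(700,550),interpolation=2)
b=cv2.imread("pics/fin_scene.png")
y=cv2.resize(b[270:365,440:550],(637,550),interpolation=2)
cv2.imwrite("pics/z1.png",cv2.resize(np.hstack([x,y]),(800,330)))
cv2.imwrite("pics/z2.png",np.hstack([cv2.resize(a[180:285,245:360],(438,400),interpolation=2),cv2.resize(b[135:285,245:395],(360,400),interpolation=2)]))
```

```text
(no output)
```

View pics/z1.png

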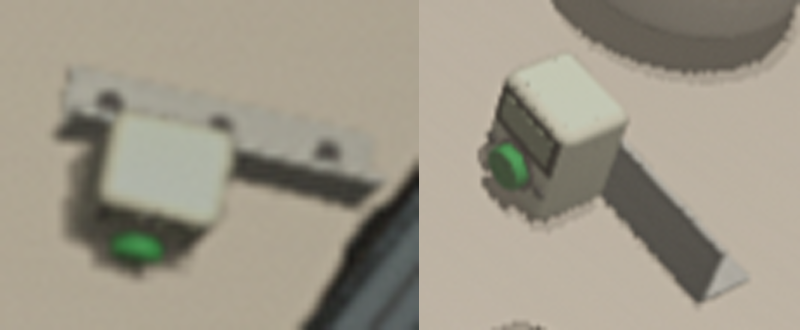

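View pics/z2.png

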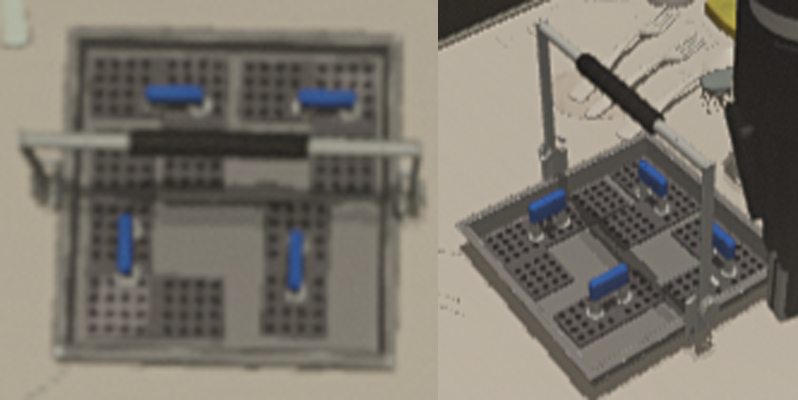

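```bash
python3 -c "
from plant import ctrl
print(ctrl.finish_job())"
```

```text
the job is handed in; nothing more can be done
None
```

I handed the job in at about 104 s of the 210 s, with the arm drawn clear and the wrist reading under 1 N; the hand-in gave no verdict.

- **Plates:** With the carry handle folded down, I laid the four plates that were there (right, both corners and the bar) flat in the tray, handles up. The last pictures show none overlapping or on the rim. The left plate was not on the bench.
- **Carry handle:** It stands upright, snapped home, in the last pictures. It slipped and fell back twice before it held.
- **Timer:** It stands square with its back against the steel rail. I pressed the start button until it stopped moving: the last push went from 7 to 11 N with no further travel, well above the 3.6 N for fully in. An earlier press at a slightly different height was ambiguous, so I repeated it. I judged "fully in" by force and travel, since the button's own travel can't be read directly.
- **Left alone:** I did not touch the glass, the little cup or the yellow look-alike timer. The last pictures show all three standing.

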